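# Load the parts dryer in the toy workshop

### The arm

A 6-joint arm with a two-finger parallel gripper is mounted at the origin on the work surface. World frame = base frame: x ahead of the robot, y to its left, z up, the work surface at z = 0. Lengths are in m, angles in rad, forces in N, time in s.
With the tool pointing down it reaches from about 0.325 to 0.775 m from the base axis. Payload 9.3 kg.
Tool frame: the origin (TCP) lies at the very end of the fingers, on their centre line; the grasp point (between the pads) lies 19 mm behind it; z points along the fingers, y is the line along which they close (so a half turn about z gives the same grasp; the last joint's range is limited). The gripper opens to 85 mm and grips with 20 to 120 N. Pads are 22 mm wide; open, the fingers measure 114 mm over their backs; the gripper's body (76 mm by 85 mm) begins 54 mm behind the grasp point. The pads swing forward as they close: fully open they stand 13 mm farther back than shut.
Start: joints at [-0.153, 0.259, 0.021, 1.334, 0, 1.418], TCP at [0.55, -0, 0.231] pointing down, gripper open.
Joint ranges: [-3.04, 3.04], [-0.91, 1.82], [-1.04, 1.36], [-1.92, 1.95], [-1.52, 1.45], [-3.14, 3.14]. Speed limits (rad/s): [2.22, 2.22, 2.79, 3.14, 3.14, 3.14].

### API

Orientations are given as a 3x3 rotation matrix whose columns are the frame's x, y, z axes.
In Python, from bench import arm, imaging, ticket gives the robot as it stands.
- The arm moves only by the tool apply_moves, never from a script. Its argument "increments" is a list of rows, each a list of 3 entries, a list of its own where there are three numbers: the shift along the tool's x, y, z in m, then the turn about the tool's z in rad, then the finger opening in m, from 0 to 0.0854. A call has 1 to 5 rows; each row is the pose to reach, as a shift and turn from the pose commanded when the call began, along the tool's axes at that moment; what a row does not reach only later rows make up. A row lasts 1/8 s, in which the tool goes at most 62.5 mm and 10.7 degrees, less where a joint would pass 70% of its speed; a pose out of reach is approached as far as the arm can. A call with a gripper value outside its range is refused whole. The fingers move at their own pace and stop on an object; "force" is the grip in N (left out, the last holds). Time passes only in rows, so rows that repeat a pose let the fingers close. It gives the time, the measured TCP pose, the force, the opening and the grip force at its end, in the units of the state.
- arm.observe(): the state, without advancing time (a new reading comes with each control period).
- imaging.camera(name): name is "scene" or "side" or "wrist"; returns the picture (480x640x3 uint8, blue, green, red); there is no depth.
- imaging.camera_params(name): a dict with "fovy" (degrees; the focal length in pixels is half the picture's height over the tangent of half this angle, whatever the lens; pixels are square), "cx", "cy" (the principal point, pixels), "k1" (the pictures are not rectified: a ray, as slopes to the right and down, at radius r is drawn at 1 + k1 r^2 times it, then the intrinsics apply), "R" (3x3) and "t" (3): a world point X has camera coordinates R X + t; the wrist camera has in their place "mount" (4x4, takes a point from camera to tool coordinates, whose origin is the TCP and whose axes are the flange's). Camera axes: x right, y down, z forward; pixel columns grow to the right and rows downward; lengths in m; the calibration is good to about 2 mm. A picture is of the moment at which its call begins: read the wrist's pose just before it. camera_params takes no time and is no camera call.
- ticket.close_job(): hands the job in; it is judged then, once.
The state is a dict: "t": time; "joints": joint angles; "qd": joint speeds; "joint_efforts": joint torques, N m; "ee_pos": TCP position; "tool_rot": TCP orientation; "ft_force": force on the tool from outside, world axes, zero at the start; "wrist_torque": the same for the moment, N m; "gripper_width": opening from 0.0 (shut) to 1.0 (fully open); "grip_force": force on a finger pad.
Only numpy, scipy, OpenCV 4.12 (cv2) and the standard library are available. Lean on these libraries where they do the work, as an engineer would, in place of code of your own. Each camera call takes 0.05 s, during which the arm holds its last target. There are 200 camera calls.

### The job

Get the washed wooden toy parts on the bench (wheels and little car bodies) drying. First clear the paint jar and the wood offcut off the dryer's deck into the black tray, then slide the dryer's cover fully open over the deck, put every toy part down inside the compartment, slide the cover fully shut, and finally turn the timer knob until its white line meets the white mark on the dial. Leave the paint bottle, the brush pot and the palette where they are.

Things in the scene. Friction and masses are not known exactly. Their poses are not given: they have to be found in the camera images.
- dryer: fixed white bench-top dryer, 194 mm (its x) x 344 mm (its y); rim, deck and console top 56 mm above the bench. Origin: under the compartment's centre, on the bench surface, z up. From -y to +y: grey console with the timer knob, compartment, deck. Two steel rails 6 mm wide, 12 mm high stand on rim and deck along y at x = +-94 mm
- compartment (a point): centre of the compartment's floor, 12 mm above the bench. The compartment is 170 (dryer x) x 120 mm (dryer y) inside and 44 mm deep; room for four parts lying side by side. The cover shuts only if no part stands out of it
- deck_mid (a point): centre of the flat deck's top, 132 mm in the dryer's +y from the compartment's centre; the deck is 182 (x, between the rails) x 132 mm (y); the open cover comes to lie over it
- cover (a joint): sliding flat aluminium cover, 178 x 130 x 8 mm, lying 1 mm above the rim: 0 = fully shut over the compartment, 0.130 m = fully open over the deck (slides along the dryer's +y). It stays where it is left; about 2 N moves it. Its front edge pushes whatever stands on the deck
- cover_grip (a point): centre of the top of the cover's black handle, 90 mm above the bench: an upright bar 70 mm long (dryer x), 12 mm thick (dryer y), standing 25 mm above the cover; moves with the cover
- timer (a joint): timer knob angle, 0 to 3.6 rad, growing clockwise seen from above; at 0 its white line points to the dryer's -x. Stays where it is left, turns lightly (0.04 N m)
- timer_grip (a point): on the knob's vertical axis, 89 mm above the bench, at the height to grip: a black bar 42 mm long (along its white line), 14 mm thick, top 7 mm above this point; below it a round skirt 64 mm across, its top 26 mm below this point; a full turn is not possible
- timer_pointer (a point): outer end of the knob's white line, on the edge of the skirt, 32 mm from the axis; turns with the knob
- timer_mark (a point): where the line's end must come: the inner end of the white mark on the dial ring, 32 mm from the axis; it differs from run to run and does not turn; always reached by turning the knob clockwise from its starting angle by 0.5 to 2.0 rad
- jar: closed squat paint jar, red with a black lid, 54 mm across, 48 mm high, 90 to 180 g, standing on the dryer's deck at the start. Origin: centre of its underside
- offcut: wood offcut 70 (its x) x 36 (y) x 28 mm high, 35 to 70 g, lying across the dryer's deck at the start. Origin: centre of its underside
- tray: fixed black open tray, outside 190 (its x) x 130 (y) x 30 mm, walls and floor 5 mm. Origin: centre of its underside
- wheel1: wooden toy wheel, a plain disc 38 mm across and 20 mm thick, 18 g. Origin: centre of its underside as it lies flat (z axis = disc axis). None if absent in this run
- wheel2: wooden toy wheel, a plain disc 38 mm across and 20 mm thick, 18 g. Origin: centre of its underside as it lies flat (z axis = disc axis). None if absent in this run
- wheel3: wooden toy wheel, a plain disc 38 mm across and 20 mm thick, 18 g. Origin: centre of its underside as it lies flat (z axis = disc axis). None if absent in this run
- car1: wooden toy car without wheels, a slab 48 (its x) x 28 (y) x 16 mm with a cabin 24 x 28 mm on top, centred 4 mm towards -x, 28 mm high in all, 25 g. Origin: centre of its underside. None if absent in this run
- car2: wooden toy car without wheels, a slab 48 (its x) x 28 (y) x 16 mm with a cabin 24 x 28 mm on top, centred 4 mm towards -x, 28 mm high in all, 25 g. Origin: centre of its underside. None if absent in this run
- paint_bottle: bystander: orange paint bottle, 60 mm across, 150 mm high; origin: centre of its underside
- brush_pot: bystander: steel pot 72 mm across, 90 mm high, with brushes up to 175 mm; origin: centre of its underside
- palette: bystander: flat white round palette, 100 mm across, 14 mm high; origin: centre of its underside

How it is judged:
On the way, in this order (a step that is already met when the one before it is completed fails the run):
1. the jar and the offcut are in the tray, let go, and the cover is still shut (x of jar in the frame of tray between -0.091 and 0.091 m and y of jar in the frame of tray between -0.061 and 0.061 m and z of jar in the frame of tray between -0.002 and 0.06 m and x of offcut in the frame of tray between -0.091 and 0.091 m and y of offcut in the frame of tray between -0.061 and 0.061 m and z of offcut in the frame of tray between -0.002 and 0.06 m and contact force between the fingers and jar below 0.3 N and linear speed of each of jar, offcut below 0.03 m/s and contact force between the fingers and offcut below 0.3 N and value of joint cover below 0.03 m), for 0.2 s.
2. the cover is fully open (value of joint cover above 0.12 m), for 0.2 s.
3. every toy part is down in the compartment, let go, the cover still open (x of wheel1 in the frame of dryer between -0.086 and 0.086 m and y of wheel1 in the frame of dryer between -0.061 and 0.061 m and z of wheel1 in the frame of dryer between 0.005 and 0.045 m and x of wheel2 in the frame of dryer between -0.086 and 0.086 m and y of wheel2 in the frame of dryer between -0.061 and 0.061 m and z of wheel2 in the frame of dryer between 0.005 and 0.045 m and x of wheel3 in the frame of dryer between -0.086 and 0.086 m and y of wheel3 in the frame of dryer between -0.061 and 0.061 m and z of wheel3 in the frame of dryer between 0.005 and 0.045 m and x of car1 in the frame of dryer between -0.086 and 0.086 m and y of car1 in the frame of dryer between -0.061 and 0.061 m and z of car1 in the frame of dryer between 0.005 and 0.045 m and x of car2 in the frame of dryer between -0.086 and 0.086 m and y of car2 in the frame of dryer between -0.061 and 0.061 m and z of car2 in the frame of dryer between 0.005 and 0.045 m and contact force between the fingers and wheel1 below 0.3 N and linear speed of each of wheel1, wheel2, wheel3, car1, car2 below 0.03 m/s and contact force between the fingers and wheel2 below 0.3 N and contact force between the fingers and wheel3 below 0.3 N and contact force between the fingers and car1 below 0.3 N and contact force between the fingers and car2 below 0.3 N and value of joint cover above 0.09 m), for 0.2 s.
4. the cover is fully shut (value of joint cover below 0.008 m), for 0.2 s.
5. the knob's white line meets the mark, the cover shut (horizontal distance between timer_pointer and timer_mark below 0.0045 m and value of joint cover below 0.008 m), for 0.2 s.
At the end, for the whole second after the job is handed in: jar and offcut lie in the tray, every toy part present lies in the dryer's compartment, the cover is shut to within 8 mm, the knob's white line is within 4.5 mm (8 degrees) of the mark, all is let go and at rest (all of step 5 and x of jar in the frame of tray between -0.091 and 0.091 m and y of jar in the frame of tray between -0.061 and 0.061 m and z of jar in the frame of tray between -0.002 and 0.06 m and x of offcut in the frame of tray between -0.091 and 0.091 m and y of offcut in the frame of tray between -0.061 and 0.061 m and z of offcut in the frame of tray between -0.002 and 0.06 m and x of wheel1 in the frame of dryer between -0.086 and 0.086 m and y of wheel1 in the frame of dryer between -0.061 and 0.061 m and z of wheel1 in the frame of dryer between 0.005 and 0.045 m and x of wheel2 in the frame of dryer between -0.086 and 0.086 m and y of wheel2 in the frame of dryer between -0.061 and 0.061 m and z of wheel2 in the frame of dryer between 0.005 and 0.045 m and x of wheel3 in the frame of dryer between -0.086 and 0.086 m and y of wheel3 in the frame of dryer between -0.061 and 0.061 m and z of wheel3 in the frame of dryer between 0.005 and 0.045 m and x of car1 in the frame of dryer between -0.086 and 0.086 m and y of car1 in the frame of dryer between -0.061 and 0.061 m and z of car1 in the frame of dryer between 0.005 and 0.045 m and x of car2 in the frame of dryer between -0.086 and 0.086 m and y of car2 in the frame of dryer between -0.061 and 0.061 m and z of car2 in the frame of dryer between 0.005 and 0.045 m and linear speed of each of wheel1, wheel2, wheel3, car1, car2, jar, offcut below 0.03 m/s); the robot touches nothing.
It fails at once if the cover is slid onto the jar or the offcut while it is on the deck (value of joint cover above 0.035 m and ((y of jar in the frame of dryer between 0.06 and 0.21 m and x of jar in the frame of dryer between -0.1 and 0.1 m and z of jar in the frame of dryer above 0.04 m) or (y of offcut in the frame of dryer between 0.06 and 0.21 m and x of offcut in the frame of dryer between -0.1 and 0.1 m and z of offcut in the frame of dryer above 0.04 m))).
It fails at once if the paint bottle, brush pot or palette is moved by more than 30 mm (distance of any of paint_bottle, brush_pot, palette from where it was at the start of the episode above 0.03 m).
Of wheel1, wheel2, wheel3, car1, car2 only 2 to 4 are there at a start; the rules pass over those that are not, and their reading is None.
At some moment in a run one of wheel1, wheel2, wheel3, car1, car2 may be knocked a few centimetres aside while the robot is not near it.
Once in a run the grip may slacken for a moment while it holds something.
It also fails if it takes over 210 s, if anything falls off the work surface, if the arm or the gripper's body presses on something with over 40 N, if the wrist force passes 120 N, or if a joint passes its speed limit or range.

## Working session

There is one attempt and no reset: what is moved stays moved. The work goes in short steps, Python scripts to look and compute and a tool call to move; the robot and the scene stay as the last step left them, time stands still between calls to the robot, and variables do not carry over. Pictures are saved under pics/ and viewed, at most 16 in all, crops included, and the job is handed in when it is done.

Besides the shell and the picture viewer there is one more tool, called after "Emit:" as name([rows], argument=value, ...), one row to a line, values as JSON. apply_moves: Moves the arm, as the interface text tells. Its arguments: {"type":"object","properties":{"increments":{"type":"array","items":{"type":"array"}},"force":{"type":"number"}},"required":["increments"]}

```bash
mkdir -p pics; ls
python3 - <<'E'
from bench import arm, imaging, ticket
import cv2,numpy as np
s=arm.observe();print(s)
for n in("scene","side","wrist"):
    im=imaging.camera(n);cv2.imwrite(f"pics/{n}0.png",im);print(n,imaging.camera_params(n))
E
```

```text
pics
{'t': 0.0, 'joints': array([-1.52588923e-01,  2.59206204e-01,  2.07682274e-02,  1.33370510e+00,
        1.21227107e-05,  1.41818963e+00]), 'qd': array([-1.65567387e-04, -3.95774392e-05, -8.12136711e-04,  7.57088552e-06,
        1.24850486e-03,  1.13331496e-03]), 'joint_efforts': array([-2.65873996e-04, -5.55637658e+01,  3.44536042e+01,  1.31759423e-02,
       -2.94380488e-04,  4.47349430e-05]), 'ee_pos': array([5.49722539e-01, 4.76853634e-05, 2.30661103e-01]), 'tool_rot': array([[-1.76231864e-05,  9.99999116e-01, -1.32925555e-03],
       [ 9.99999976e-01,  1.79112301e-05,  2.16683882e-04],
       [ 2.16707500e-04, -1.32925170e-03, -9.99999093e-01]]), 'ft_force': array([-0.1810112 ,  0.45560253, -0.31857731]), 'wrist_torque': array([-0.01017514,  0.02869795,  0.03963787]), 'grip_force': 0.0, 'gripper_width': 1.0022100912378433}
scene {'fovy': 52.23235605192633, 'cx': 316.3026801984648, 'cy': 235.990824333275, 'k1': 0.039706830022181346, 'R': array([[ 0.87620178,  0.48186469, -0.00876683],
       [ 0.31275572, -0.58235321, -0.75036564],
       [-0.3666801 ,  0.65472983, -0.66096486]]), 't': array([-0.52030792, -0.14659169,  1.17943139])}
side {'fovy': 47.992967274649594, 'cx': 319.32674428082856, 'cy': 232.70818371492857, 'k1': -0.013908045420719734, 'R': array([[-0.97173368, -0.23525763, -0.01968496],
       [-0.12210865,  0.57222662, -0.81095387],
       [ 0.20204734, -0.78562748, -0.58477887]]), 't': array([0.56190361, 0.13573922, 0.96259804])}
wrist {'fovy': 66.31172789310337, 'cx': 319.4060051920649, 'cy': 240.79711392230922, 'k1': 0.024648398495854987, 'mount': array([[-2.57574529e-04, -9.53627905e-01, -3.00987960e-01,
         7.75699473e-02],
       [ 9.99999911e-01, -1.45146760e-04, -3.95891269e-04,
        -1.92254672e-04],
       [ 3.33845534e-04, -3.00988035e-01,  9.53627858e-01,
        -1.41557979e-01],
       [ 0.00000000e+00,  0.00000000e+00,  0.00000000e+00,
         1.00000000e+00]])}
```

View pics/scene0.png

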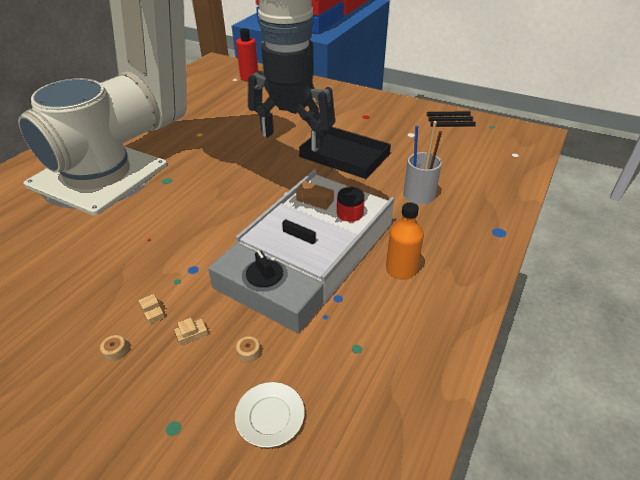

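View pics/side0.png

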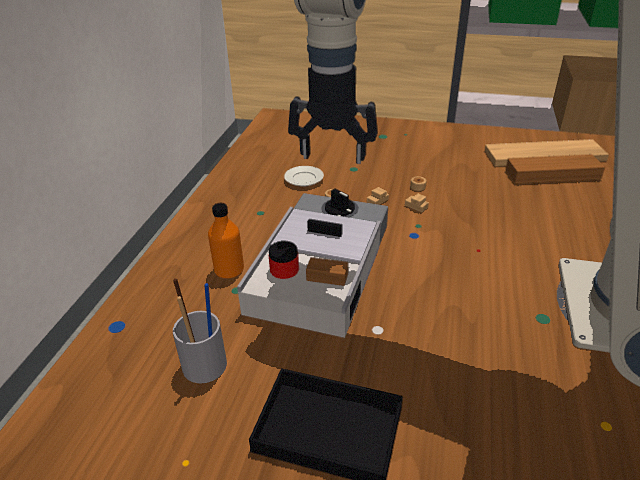

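```bash
cat > h.py <<'E'
from bench import arm, imaging, ticket
import cv2, numpy as np
def cam(name, s=None):
    p=imaging.camera_params(name)
    f=240/np.tan(np.radians(p["fovy"]/2))
    if "R" in p: R,t=np.array(p["R"]),np.array(p["t"])
    else:
        T=np.eye(4);T[:3,:3]=s["tool_rot"];T[:3,3]=s["ee_pos"]
        W=np.linalg.inv(T@p["mount"]);R,t=W[:3,:3],W[:3,3]
    return dict(K=np.array([[f,0,p["cx"]],[0,f,p["cy"]],[0,0,1.]]),D=np.array([p["k1"],0,0,0,0.]),R=R,t=t)
def snap(name,fn=None):
    s=arm.observe();im=imaging.camera(name)
    if fn: cv2.imwrite(f"pics/{fn}.png",im)
    return im,cam(name,s),s
def plane(c,uv,z):
    uv=np.float64(uv).reshape(-1,1,2)
    n=cv2.undistortPoints(uv,c["K"],c["D"]).reshape(-1,2)
    d=np.c_[n,np.ones(len(n))]@c["R"]; o=-c["R"].T@c["t"]
    return o+d*((z-o[2])/d[:,2])[:,None]
def proj(c,X):
    return cv2.projectPoints(np.float64(X).reshape(-1,3),cv2.Rodrigues(c["R"])[0],c["t"],c["K"],c["D"])[0].reshape(-1,2)
def tri(c1,a,c2,b):
    u=[cv2.undistortPoints(np.float64([[p]]),c["K"],c["D"])[0].T for c,p in((c1,a),(c2,b))]
    P=[np.c_[c["R"],c["t"]] for c in(c1,c2)]
    X=cv2.triangulatePoints(P[0],P[1],*u).ravel();return X[:3]/X[3]
E
python3 - <<'E'
from h import *
np.set_printoptions(precision=3,suppress=True)
A,B=cam("scene"),cam("side")
print("handle",tri(A,(300,229),B,(325,224)))
print("lid",tri(A,(350,192),B,(283,249)))
print("scene z56 corners",plane(A,[(211,268),(300,310),(313,175),(393,200)],.056))
print("side z56 deck far corners",plane(B,[(241,308),(346,326),(388,206),],.056))
print("offcut",plane(A,[(316,190)],.084),plane(B,[(328,264)],.084))
print("tray side corners z30",plane(B,[(281,372),(402,394),(386,474),(250,450)],.03))
print("tray scene",plane(A,[(300,150),(330,128),(390,148),(370,172)],.03))
print("parts",plane(A,[(114,343),(248,344),(151,305),(190,328)],.018),"side",plane(B,[(418,182),(333,195),(376,196),(416,202)],.018))
print("bystanders",plane(A,[(403,272),(422,195),(269,414)],0.0))
E
```

```text
handle [ 0.574 -0.027  0.082]
lid [0.619 0.092 0.104]
scene z56 corners [[ 0.475 -0.165  0.056]
 [ 0.66  -0.174  0.056]
 [ 0.493  0.17   0.056]
 [ 0.681  0.168  0.056]]
side z56 deck far corners [[ 0.663  0.204  0.056]
 [ 0.483  0.207  0.056]
 [ 0.465 -0.158  0.056]]
offcut [[0.544 0.091 0.084]] [[0.538 0.093 0.084]]
tray side corners z30 [[0.566 0.299 0.03 ]
 [0.381 0.299 0.03 ]
 [0.386 0.427 0.03 ]
 [0.568 0.434 0.03 ]]
tray scene [[0.393 0.282 0.03 ]
 [0.408 0.413 0.03 ]
 [0.584 0.394 0.03 ]
 [0.583 0.275 0.03 ]]
parts [[ 0.415 -0.346  0.018]
 [ 0.605 -0.246  0.018]
 [ 0.411 -0.258  0.018]
 [ 0.502 -0.265  0.018]] side [[ 0.414 -0.337  0.018]
 [ 0.602 -0.237  0.018]
 [ 0.504 -0.253  0.018]
 [ 0.411 -0.246  0.018]]
bystanders [[ 0.759  0.039  0.   ]
 [ 0.708  0.288  0.   ]
 [ 0.693 -0.323  0.   ]]
```

Emit:
apply_moves([
  [[0.02,0.01,-0.06],0,0.0854],
  [[0.04,0.02,-0.08],0,0.0854],
  [[0.04,0.02,-0.08],0,0.0854],
  [[0.04,0.02,-0.08],0,0.0854],
])

```text
t: 0.65
ee_pos: [0.5696, 0.0398, 0.3101]
tool_rot: [[-0.0, 1.0, -0.002], [1.0, 0.0, -0.0], [-0.0, -0.002, -1.0]]
ft_force: [-0.1, -0.7, -0.4]
gripper_width: 1.0
grip_force: 0.0
```

Run:
```python
from h import *
im,c,s=snap("wrist","w1");print(s["ee_pos"],s["t"])
```

```text
[0.5696027  0.03977811 0.31011115] 0.65
```

View pics/w1.png

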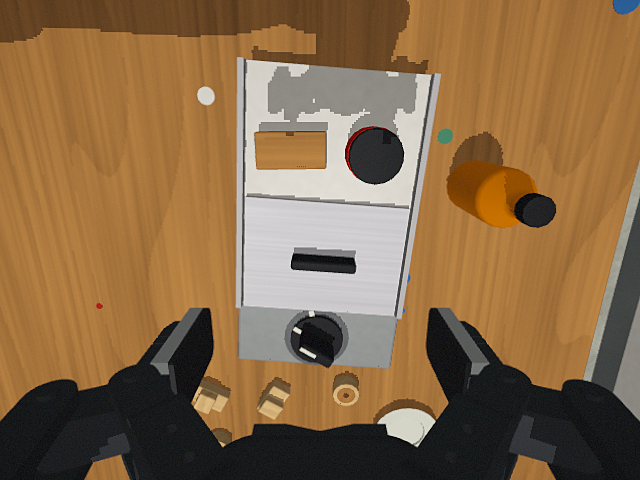

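Run:
```python
from h import *
np.set_printoptions(precision=4,suppress=True)
s=arm.observe();c=cam("wrist",s);im=cv2.imread("pics/w1.png")
print("rails",plane(c,[(241,58),(239,306),(437,74),(400,317)],.068))
print("console",plane(c,[(239,359),(389,367)],.056))
print("handle",plane(c,[(292,254),(355,262),(291,268),(355,273)],.09))
print("lid",plane(c,[(376,156),(347,156),(404,156)],.104))
print("off",plane(c,[(255,133),(326,131),(326,168),(257,169)],.084))
cv=plane(c,[(246,197),(408,207)],.065);print("cover edge",cv)
print("knob",plane(c,[(317,337)],.063))
# parts masks: wood pale, lower part
cr=im[365:450,180:380];cv2.imwrite("pics/x.png",cr)
print("parts",plane(c,[(346,386)],.02),plane(c,[(275,397),(211,394)],.02))
```

```text
rails [[ 0.4949  0.1764  0.068 ]
 [ 0.4754 -0.0831  0.068 ]
 [ 0.6805  0.1624  0.068 ]
 [ 0.6627 -0.0972  0.068 ]]
console [[ 0.4678 -0.163   0.056 ]
 [ 0.6562 -0.1745  0.056 ]]
handle [[ 0.54   -0.0114  0.09  ]
 [ 0.606  -0.0203  0.09  ]
 [ 0.5386 -0.0271  0.09  ]
 [ 0.6064 -0.0328  0.09  ]]
lid [[0.6209 0.0895 0.104 ]
 [0.5942 0.0896 0.104 ]
 [0.6467 0.0895 0.104 ]]
off [[0.507  0.1094 0.084 ]
 [0.575  0.1113 0.084 ]
 [0.5752 0.0764 0.084 ]
 [0.507  0.0754 0.084 ]]
cover edge [[0.4906 0.0439 0.065 ]
 [0.6634 0.0331 0.065 ]]
knob [[ 0.5656 -0.1272  0.063 ]]
parts [[ 0.6056 -0.2324  0.02  ]] [[ 0.5055 -0.251   0.02  ]
 [ 0.4155 -0.2456  0.02  ]]
```

Emit:
apply_moves([
  [[0.02,-0.01,0.02],-0.18,0.0854],
  [[0.03,-0.02,0.04],-0.36,0.075],
  [[0.053,-0.028,0.06],-0.54,0.065],
  [[0.053,-0.028,0.08],-0.72,0.065],
  [[0.053,-0.028,0.08],-0.9,0.065],
])

```text
t: 1.32
ee_pos: [0.5404, 0.0926, 0.2288]
tool_rot: [[-0.787, 0.617, -0.004], [0.617, 0.787, -0.0], [0.003, -0.003, -1.0]]
ft_force: [-0.6, -0.1, 0.0]
gripper_width: 0.761
grip_force: 0.0
```

Emit:
apply_moves([
  [[0,0,0],-0.17,0.065],
  [[0,0,0],-0.34,0.065],
  [[0,0,0],-0.51,0.065],
  [[0,0,0],-0.67,0.065],
  [[0,0,0],-0.67,0.065],
])

```text
t: 1.95
ee_pos: [0.5414, 0.0924, 0.2305]
tool_rot: [[-1.0, 0.003, -0.002], [0.003, 1.0, -0.0], [0.002, -0.0, -1.0]]
ft_force: [0.2, 0.7, 0.5]
gripper_width: 0.766
grip_force: 0.0
```

Emit:
apply_moves([
  [[0,0,0.06],0,0.065],
  [[0,0,0.12],0,0.065],
  [[0,0,0.15],0,0.065],
  [[0,0,0.17],0,0.065],
  [[0,0,0.17],0,0.065],
])

```text
t: 2.58
ee_pos: [0.5406, 0.0926, 0.0597]
tool_rot: [[-1.0, 0.004, -0.004], [0.004, 1.0, -0.0], [0.004, -0.0, -1.0]]
ft_force: [-0.7, 0.2, -0.7]
gripper_width: 0.761
grip_force: 0.0
```

Emit:
apply_moves([
  [[0,0,0],0,0.02],
  [[0,0,0],0,0.02],
  [[0,0,0],0,0.02],
  [[0,0,0],0,0.02],
  [[0,0,0],0,0.02],
], force=50)

```text
t: 3.2
ee_pos: [0.5427, 0.093, 0.0626]
tool_rot: [[-1.0, 0.001, 0.002], [0.001, 1.0, -0.0], [-0.002, -0.0, -1.0]]
ft_force: [-0.4, -0.5, 6.9]
gripper_width: 0.416
grip_force: 51.1
```

Emit:
apply_moves([
  [[0,0,-0.03],0,0.02],
  [[0,0,-0.08],0,0.02],
  [[0,0,-0.12],0,0.02],
  [[0,0,-0.12],0,0.02],
])

```text
t: 3.7
ee_pos: [0.5435, 0.0931, 0.1848]
tool_rot: [[-1.0, 0.001, 0.006], [0.001, 1.0, 0.0], [-0.006, 0.0, -1.0]]
ft_force: [-0.3, 0.1, -0.6]
gripper_width: 0.409
grip_force: 50.3
```

Emit:
apply_moves([
  [[0.02,0.05,-0.02],0,0.02],
  [[0.04,0.1,-0.04],0,0.02],
  [[0.06,0.15,-0.04],0,0.02],
  [[0.08,0.2,-0.04],0,0.02],
  [[0.1,0.25,-0.04],0,0.02],
])

```text
t: 4.32
ee_pos: [0.4411, 0.3445, 0.2206]
tool_rot: [[-1.0, 0.001, -0.001], [0.001, 1.0, -0.0], [0.001, -0.0, -1.0]]
ft_force: [1.0, -0.4, 0.9]
gripper_width: 0.413
grip_force: 50.2
```

Emit:
apply_moves([
  [[0,0,0],0,0.02],
  [[0,0,0],0,0.02],
])

```text
t: 4.58
ee_pos: [0.4419, 0.3429, 0.2206]
tool_rot: [[-1.0, 0.0, -0.001], [0.0, 1.0, -0.001], [0.001, -0.001, -1.0]]
ft_force: [0.6, -0.1, -0.1]
gripper_width: 0.413
grip_force: 50.3
```

Run:
```python
from h import *
np.set_printoptions(precision=4,suppress=True)
im,c,s=snap("wrist","w2");print(s["ee_pos"],s["gripper_width"])
# predicted tray points drawn
for n in("scene","side"): snap(n,n+"1")
a=cv2.imread("pics/w2.png");b=cv2.imread("pics/side1.png")[330:480,200:440]
cv2.imwrite("pics/v2.png",np.vstack([cv2.resize(a,(400,300)),cv2.resize(b,(400,250))]))
```

```text
[0.4419 0.3429 0.2206] 0.4128410325239235
```

View pics/v2.png

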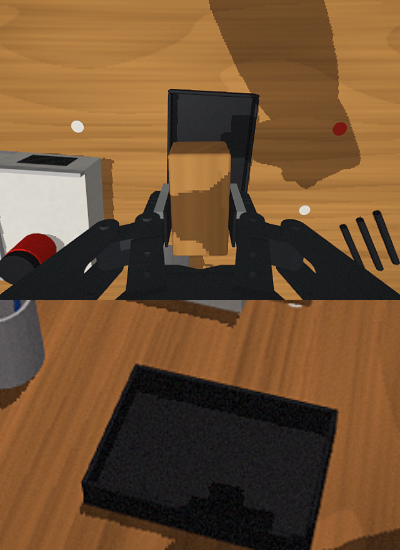

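Run:
```python
from h import *
np.set_printoptions(precision=4,suppress=True)
c=cam("wrist",arm.observe());B=cam("side")
print(plane(c,[(269,145),(414,152)],.03));print(plane(B,[(281,369),(402,396),(250,439)],.03))
```

```text
[[0.3823 0.2986 0.03  ]
 [0.3887 0.426  0.03  ]]
[[0.5674 0.2931 0.03  ]
 [0.3805 0.3023 0.03  ]
 [0.5735 0.4184 0.03  ]]
```

Emit:
apply_moves([
  [[0,0.017,0.05],0,0.02],
  [[0,0.017,0.1],0,0.02],
  [[0,0.017,0.15],0,0.02],
  [[0,0.017,0.19],0,0.02],
  [[0,0.017,0.206],0,0.02],
])

```text
t: 5.35
ee_pos: [0.4418, 0.3585, 0.0133]
tool_rot: [[-1.0, 0.003, -0.003], [0.003, 1.0, -0.002], [0.003, -0.002, -1.0]]
ft_force: [-0.3, 0.4, 0.0]
gripper_width: 0.409
grip_force: 50.3
```

Emit:
apply_moves([
  [[0,0,0],0,0.02],
  [[0,0,0],0,0.055],
  [[0,0,0],0,0.055],
  [[0,0,0],0,0.055],
  [[0,0,0],0,0.055],
])

```text
t: 5.98
ee_pos: [0.4423, 0.3602, 0.0157]
tool_rot: [[-1.0, 0.001, 0.001], [0.001, 1.0, 0.0], [-0.001, 0.0, -1.0]]
ft_force: [0.5, 0.6, -0.1]
gripper_width: 0.645
grip_force: 0.0
```

Emit:
apply_moves([
  [[0,0,-0.03],0,0.055],
  [[0,0,-0.09],0,0.055],
  [[0,0,-0.15],0,0.08],
  [[0,0,-0.2],0,0.08],
  [[-0.02,-0.04,-0.2],0,0.08],
])

```text
t: 6.6
ee_pos: [0.4629, 0.322, 0.2197]
tool_rot: [[-1.0, -0.003, 0.007], [-0.003, 1.0, 0.004], [-0.007, 0.004, -1.0]]
ft_force: [0.9, -0.7, -0.9]
gripper_width: 0.938
grip_force: 0.0
```

Emit:
apply_moves([
  [[-0.04,-0.05,0],0,0.08],
  [[-0.07,-0.1,0],0,0.08],
  [[-0.1,-0.15,0],0,0.08],
  [[-0.13,-0.2,0],0,0.08],
  [[-0.158,-0.232,0],0,0.08],
])

```text
t: 7.22
ee_pos: [0.6208, 0.0856, 0.2154]
tool_rot: [[-1.0, 0.002, 0.0], [0.002, 1.0, -0.0], [-0.0, -0.0, -1.0]]
ft_force: [0.5, 0.7, 0.6]
gripper_width: 0.935
grip_force: 0.0
```

Emit:
apply_moves([
  [[0,0,0.03],0,0.08],
  [[0,0,0.03],0,0.08],
  [[0,0,0.03],0,0.08],
])

```text
t: 7.6
ee_pos: [0.6199, 0.0884, 0.1862]
tool_rot: [[-1.0, 0.0, 0.0], [0.0, 1.0, 0.0], [-0.0, 0.0, -1.0]]
ft_force: [0.3, 0.6, 1.4]
gripper_width: 0.937
grip_force: 0.0
```

Emit:
apply_moves([
  [[0,0.001,0.05],0,0.08],
  [[0,0.001,0.09],0,0.08],
  [[0,0.001,0.112],0,0.08],
  [[0,0.001,0.112],0,0.08],
])

```text
t: 8.1
ee_pos: [0.6194, 0.0896, 0.0731]
tool_rot: [[-1.0, -0.0, -0.001], [-0.0, 1.0, -0.0], [0.001, -0.0, -1.0]]
ft_force: [0.4, 0.7, 0.2]
gripper_width: 0.932
grip_force: 0.0
```

Emit:
apply_moves([
  [[0,0,0],0,0.035],
  [[0,0,0],0,0.035],
  [[0,0,0],0,0.035],
  [[0,0,0],0,0.035],
  [[0,0,0],0,0.035],
], force=60)

```text
t: 8.72
ee_pos: [0.621, 0.0892, 0.0758]
tool_rot: [[-1.0, 0.001, 0.004], [0.001, 1.0, 0.0], [-0.004, 0.0, -1.0]]
ft_force: [-0.7, 1.1, 6.0]
gripper_width: 0.608
grip_force: 62.1
```

Emit:
apply_moves([
  [[0,0,-0.03],0,0.035],
  [[0,0,-0.08],0,0.035],
  [[0,0,-0.12],0,0.035],
  [[0,0,-0.12],0,0.035],
])

```text
t: 9.22
ee_pos: [0.6216, 0.089, 0.198]
tool_rot: [[-1.0, 0.001, 0.008], [0.001, 1.0, 0.0], [-0.008, 0.0, -1.0]]
ft_force: [0.3, 0.9, -1.2]
gripper_width: 0.602
grip_force: 63.2
```

Emit:
apply_moves([
  [[0.03,0.05,-0.01],0,0.035],
  [[0.06,0.11,-0.01],0,0.035],
  [[0.08,0.17,-0.01],0,0.035],
  [[0.093,0.23,-0.01],0,0.035],
  [[0.093,0.267,-0.01],0,0.035],
])

```text
t: 9.85
ee_pos: [0.5256, 0.3585, 0.2032]
tool_rot: [[-1.0, -0.001, -0.0], [-0.001, 1.0, 0.0], [0.0, 0.0, -1.0]]
ft_force: [0.9, -0.9, -1.2]
gripper_width: 0.605
grip_force: 63.3
```

Emit:
apply_moves([
  [[0,0,0],0,0.035],
  [[0,0,0.06],0,0.035],
  [[0,0,0.12],0,0.035],
  [[0,0,0.16],0,0.035],
  [[0,0,0.18],0,0.035],
])

```text
t: 10.48
ee_pos: [0.5262, 0.3544, 0.0216]
tool_rot: [[-1.0, 0.002, -0.002], [0.002, 1.0, -0.002], [0.002, -0.002, -1.0]]
ft_force: [-12.2, -12.9, 74.5]
gripper_width: 0.611
grip_force: 79.0
```

Emit:
apply_moves([
  [[0,0,0],0,0.035],
  [[0,0,0],0,0.07],
  [[0,0,0],0,0.07],
  [[0,0,0],0,0.07],
  [[0,0,0],0,0.07],
])

```text
t: 11.1
ee_pos: [0.5273, 0.3561, 0.0235]
tool_rot: [[-1.0, 0.001, 0.0], [0.001, 1.0, 0.0], [-0.0, 0.0, -1.0]]
ft_force: [-0.0, -0.8, -0.2]
gripper_width: 0.823
grip_force: 0.0
```

Emit:
apply_moves([
  [[0,0,-0.03],0,0.07],
  [[0,0,-0.08],0,0.07],
  [[0,0,-0.14],0,0.07],
  [[0,-0.03,-0.2],0,0.07],
  [[0,-0.06,-0.2],0,0.07],
])

```text
t: 11.72
ee_pos: [0.5284, 0.2964, 0.228]
tool_rot: [[-1.0, -0.0, 0.007], [-0.0, 1.0, 0.003], [-0.007, 0.003, -1.0]]
ft_force: [0.6, -0.5, -0.5]
gripper_width: 0.822
grip_force: 0.0
```

Run:
```python
from h import *
for n in("scene","side","wrist"): snap(n,n+"2")
a=cv2.imread("pics/wrist2.png");b=cv2.imread("pics/side2.png")
cv2.imwrite("pics/v3.png",np.hstack([cv2.resize(a,(400,300)),cv2.resize(b,(400,300))]))
```

```text
(no output)
```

View pics/v3.png

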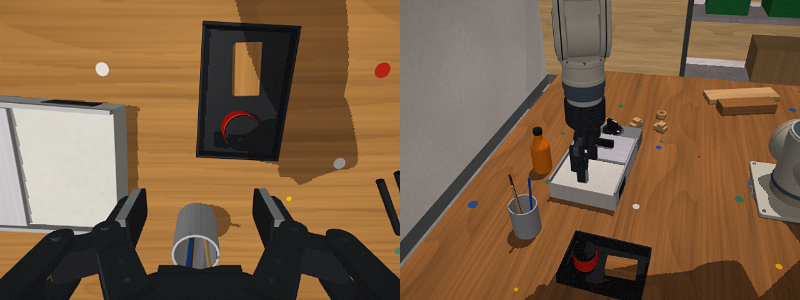

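Emit:
apply_moves([
  [[-0.01,-0.06,0],0.02,0.05],
  [[-0.02,-0.12,0],0.04,0.05],
  [[-0.03,-0.18,0],0.07,0.05],
  [[-0.04,-0.24,0],0.07,0.05],
  [[-0.044,-0.3,0],0.07,0.05],
])

```text
t: 12.5
ee_pos: [0.5713, -0.0052, 0.2224]
tool_rot: [[-0.998, 0.07, -0.001], [0.07, 0.998, 0.0], [0.001, 0.0, -1.0]]
ft_force: [0.6, 0.5, 0.5]
gripper_width: 0.587
grip_force: 0.0
```

Emit:
apply_moves([
  [[0,-0.019,0],0,0.05],
  [[0,-0.019,0.05],0,0.05],
  [[0,-0.019,0.09],0,0.05],
  [[0,-0.019,0.09],0,0.05],
])

```text
t: 13.0
ee_pos: [0.5678, -0.0216, 0.1305]
tool_rot: [[-0.998, 0.07, -0.006], [0.07, 0.998, 0.001], [0.006, 0.001, -1.0]]
ft_force: [0.5, 0.9, 0.4]
gripper_width: 0.583
grip_force: 0.0
```

Emit:
apply_moves([
  [[-0.003,0,0.03],0,0.05],
  [[-0.003,0,0.055],0,0.05],
  [[-0.003,0,0.055],0,0.05],
])

```text
t: 13.38
ee_pos: [0.5725, -0.0224, 0.0784]
tool_rot: [[-0.998, 0.07, -0.001], [0.07, 0.998, 0.0], [0.001, 0.0, -1.0]]
ft_force: [1.0, -0.5, 0.4]
gripper_width: 0.586
grip_force: 0.0
```

Emit:
apply_moves([
  [[0,0,0],0,0.0],
  [[0,0,0],0,0.0],
  [[0,0,0],0,0.0],
  [[0,0,0],0,0.0],
  [[0,0,0],0,0.0],
], force=30)

```text
t: 14.0
ee_pos: [0.5735, -0.0234, 0.08]
tool_rot: [[-0.997, 0.071, 0.003], [0.071, 0.997, -0.0], [-0.003, -0.0, -1.0]]
ft_force: [-0.5, 0.3, 6.7]
gripper_width: 0.126
grip_force: 31.9
```

Emit:
apply_moves([
  [[0,0.01,0],0,0.0],
  [[0,0.02,0],0,0.0],
  [[0,0.03,0],0,0.0],
  [[0,0.04,0],0,0.0],
  [[0,0.05,0],0,0.0],
])

```text
t: 14.62
ee_pos: [0.5772, 0.0265, 0.08]
tool_rot: [[-0.997, 0.071, 0.003], [0.071, 0.997, -0.001], [-0.003, -0.001, -1.0]]
ft_force: [0.9, -1.1, 3.8]
gripper_width: 0.123
grip_force: 31.8
```

Emit:
apply_moves([
  [[0,0.02,0],0,0.0],
  [[0,0.04,0],0,0.0],
  [[0,0.06,0],0,0.0],
  [[0,0.075,0],0,0.0],
  [[0,0.082,0],0,0.0],
])

```text
t: 15.25
ee_pos: [0.5829, 0.1029, 0.08]
tool_rot: [[-0.997, 0.074, 0.003], [0.074, 0.997, -0.014], [-0.004, -0.014, -1.0]]
ft_force: [-3.1, -53.2, 10.3]
gripper_width: 0.123
grip_force: 33.0
```

Emit:
apply_moves([
  [[0,0,0],0,0.0],
  [[0,0,0],0,0.0],
  [[0,0,0],0,0.0],
])

```text
t: 15.62
ee_pos: [0.5829, 0.1026, 0.08]
tool_rot: [[-0.997, 0.075, 0.002], [0.075, 0.997, -0.012], [-0.003, -0.011, -1.0]]
ft_force: [-1.3, -30.6, 9.0]
gripper_width: 0.13
grip_force: 32.6
```

Emit:
apply_moves([
  [[0,-0.006,0],0,0.0],
  [[0,-0.006,0],0,0.04],
  [[0,-0.006,0],0,0.04],
  [[0,-0.006,-0.03],0,0.04],
  [[0,-0.006,-0.08],0,0.04],
])

```text
t: 16.25
ee_pos: [0.5803, 0.103, 0.1575]
tool_rot: [[-0.998, 0.07, -0.004], [0.07, 0.998, -0.0], [0.004, -0.0, -1.0]]
ft_force: [1.7, -0.3, 0.3]
gripper_width: 0.468
grip_force: 0.0
```

Emit:
apply_moves([
  [[-0.01,-0.05,-0.03],0,0.06],
  [[-0.02,-0.1,-0.06],0,0.06],
  [[-0.03,-0.15,-0.09],0,0.06],
  [[-0.04,-0.2,-0.12],0,0.06],
  [[-0.05,-0.25,-0.14],0,0.06],
])

```text
t: 16.88
ee_pos: [0.6138, -0.1514, 0.2998]
tool_rot: [[-0.998, 0.07, 0.001], [0.07, 0.998, -0.0], [-0.001, -0.0, -1.0]]
ft_force: [1.4, -1.1, 0.2]
gripper_width: 0.704
grip_force: 0.0
```

Emit:
apply_moves([
  [[-0.01,-0.06,0],0,0.06],
  [[-0.013,-0.12,0],0,0.06],
  [[-0.013,-0.12,0],0,0.06],
  [[-0.013,-0.12,0],0,0.06],
  [[-0.013,-0.12,0],0,0.06],
])

```text
t: 17.5
ee_pos: [0.6184, -0.2695, 0.2986]
tool_rot: [[-0.998, 0.069, 0.0], [0.069, 0.998, 0.0], [-0.0, 0.0, -1.0]]
ft_force: [-0.6, -0.6, 0.1]
gripper_width: 0.707
grip_force: 0.0
```

Run:
```python
from h import *
im,c,s=snap("wrist","w3");print(s["ee_pos"])
snap("scene","scene3")
```

```text
[ 0.61838558 -0.26947334  0.29863249]
```

View pics/w3.png

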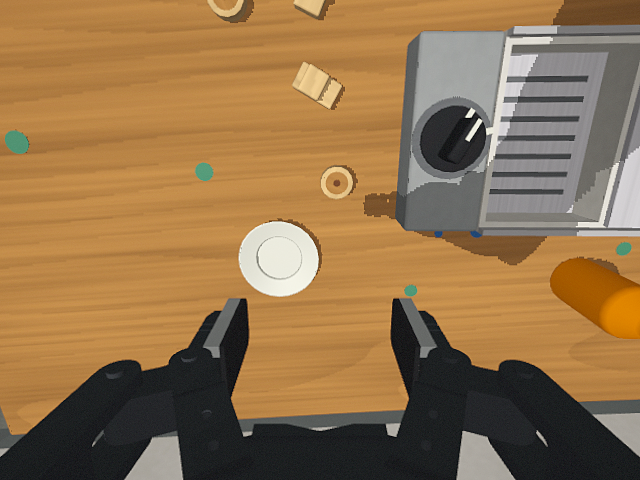

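```bash
cat >> h.py <<'E'
def parts(im,c,zs=.018):
    hsv=cv2.cvtColor(im,cv2.COLOR_BGR2HSV)
    m=cv2.inRange(hsv,(12,40,165),(28,135,255))
    m=cv2.morphologyEx(m,cv2.MORPH_CLOSE,np.ones((7,7)));m=cv2.morphologyEx(m,cv2.MORPH_OPEN,np.ones((3,3)))
    for k in cv2.findContours(m,cv2.RETR_EXTERNAL,cv2.CHAIN_APPROX_NONE)[0]:
        if cv2.contourArea(k)<150: continue
        P=plane(c,k.reshape(-1,2),zs)[:,:2]
        if not(.3<P[:,0].mean()<.8 and -.5<P[:,1].mean()<.5): continue
        r=cv2.minAreaRect(np.float32(P*1000))
        print("px",k.reshape(-1,2).mean(0).round(),"c",np.round(r[0],1),"size",np.round(r[1],1),"ang",round(r[2],1))
E
python3 - <<'E'
from h import *
s=arm.observe();c=cam("wrist",s);im=cv2.imread("pics/w3.png")
hsv=cv2.cvtColor(im,cv2.COLOR_BGR2HSV)
for u,v in[(325,190),(310,80),(330,95),(300,150),(345,195),(250,40)]:print((u,v),hsv[v,u])
parts(im,c)
print(plane(c,[(620,50),(602,225)],.065), plane(c,[(486,228),(509,35)],.056), plane(c,[(455,137)],.063))
O=np.array([.5725,-.0245]);y=np.array([.07,.9975]);x=np.array([.9975,-.07])
print("cover edge pred px",proj(c,[np.r_[O+.065*y+d*x,.065] for d in(-.08,.08)]),"tray edge y=-60",proj(c,[np.r_[O-.06*y+d*x,.056] for d in(-.085,.085)]))
E
```

```text
(325, 190) [ 19 101 238]
(310, 80) [ 19 103 227]
(330, 95) [ 19 101 234]
(300, 150) [ 16 161 181]
(345, 195) [ 20 104 218]
(250, 40) [ 16 164 174]
px [336. 182.] c [ 606.1 -248.4] size [35.6 35.5] ang 86.0
px [317.  84.] c [ 501.3 -263.6] size [47.  28.7] ang 56.5
px [309.   5.] c [ 430.3 -267.2] size [29.8 12. ] ang 86.1
px [225.   7.] c [ 425.8 -349.1] size [35.6 13.7] ang 86.4
[[0.4981432  0.01164143 0.065     ]
 [0.66288463 0.02345714 0.065     ]] [[ 0.66054359 -0.09145038  0.056     ]
 [ 0.47623668 -0.08396136  0.056     ]] [[ 0.56267003 -0.13127557  0.063     ]]
cover edge pred px [[660.29547602  45.1187416 ]
 [614.30730311 218.63825905]] tray edge y=-60 [[514.34335065  43.35182399]
 [487.56372411 221.25094094]]
```

Emit:
apply_moves([
  [[0.014,0.021,0.06],0,0.06],
  [[0.014,0.021,0.12],0,0.06],
  [[0.014,0.021,0.18],0,0.06],
  [[0.014,0.021,0.22],0,0.06],
  [[0.014,0.021,0.22],0,0.06],
])

```text
t: 18.23
ee_pos: [0.6042, -0.2473, 0.0759]
tool_rot: [[-0.998, 0.07, -0.005], [0.07, 0.998, 0.003], [0.005, 0.002, -1.0]]
ft_force: [-0.3, -0.2, 0.9]
gripper_width: 0.704
grip_force: 0.0
```

Run:
```python
from h import *
im,c,s=snap("wrist","w4");print(s["ee_pos"]);parts(im,c)
im,c,s=snap("scene","scene4");parts(im,c)
O=np.array([.5725,-.0245]);y=np.array([.07,.9975]);x=np.array([.9975,-.07])
print(proj(c,[np.r_[O+.13*y+d*x,.09] for d in(-.035,.035)]))
cv2.imwrite("pics/v4.png",cv2.resize(im[150:350,200:420],None,fx=2.5,fy=2.5))
```

```text
[ 0.60424663 -0.24730062  0.07585088]
px [309. 259.] c [ 601.4 -252.6] size [31.4 36.5] ang 34.9
px [270.  73.] c [ 501.8 -263.5] size [46.7 29.2] ang 56.4
px [189. 328.] c [ 499.3 -263.9] size [46.6 39. ] ang 55.0
px [150. 306.] c [ 411.8 -261. ] size [28.4 53. ] ang 60.1
[[321.13750538 183.63633712]
 [351.25659037 194.64813471]]
```

View pics/v4.png

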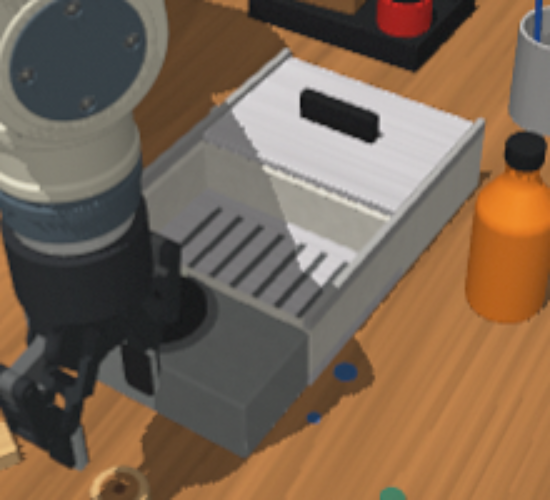

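Emit:
apply_moves([
  [[0,-0.001,0.03],0,0.06],
  [[0,-0.001,0.055],0,0.06],
  [[0,-0.001,0.07],0,0.06],
  [[0,-0.001,0.07],0,0.06],
])

```text
t: 18.82
ee_pos: [0.6059, -0.2501, 0.0089]
tool_rot: [[-0.998, 0.071, 0.0], [0.071, 0.998, -0.0], [-0.0, -0.0, -1.0]]
ft_force: [-0.1, -0.4, 0.3]
gripper_width: 0.705
grip_force: 0.0
```

Emit:
apply_moves([
  [[0,0,0],0,0.02],
  [[0,0,0],0,0.02],
  [[0,0,0],0,0.02],
  [[0,0,0],0,0.02],
  [[0,0,0],0,0.02],
], force=40)

```text
t: 19.45
ee_pos: [0.6064, -0.2505, 0.0101]
tool_rot: [[-0.997, 0.071, 0.002], [0.071, 0.997, -0.001], [-0.002, -0.001, -1.0]]
ft_force: [-0.6, 0.6, 5.3]
gripper_width: 0.418
grip_force: 39.5
```

Emit:
apply_moves([
  [[0,0,-0.03],0,0.02],
  [[0,0,-0.08],0,0.02],
  [[0,0,-0.13],0,0.02],
  [[0,0,-0.17],0,0.02],
  [[0,0,-0.17],0,0.02],
])

```text
t: 20.08
ee_pos: [0.607, -0.2508, 0.1831]
tool_rot: [[-0.997, 0.071, 0.007], [0.071, 0.997, -0.004], [-0.007, -0.003, -1.0]]
ft_force: [-0.4, -0.2, -0.4]
gripper_width: 0.417
grip_force: 40.0
```

Emit:
apply_moves([
  [[-0.003,0.05,0],0,0.02],
  [[-0.006,0.1,0],0,0.02],
  [[-0.009,0.15,0],0,0.02],
  [[-0.011,0.2,0],0,0.02],
  [[-0.011,0.223,0],0,0.02],
])

```text
t: 20.7
ee_pos: [0.6321, -0.026, 0.1779]
tool_rot: [[-0.998, 0.069, -0.001], [0.069, 0.998, 0.0], [0.001, 0.0, -1.0]]
ft_force: [0.7, -0.6, 0.4]
gripper_width: 0.426
grip_force: 40.1
```

Emit:
apply_moves([
  [[0,0,0],0,0.02],
  [[0,0,0.05],0,0.02],
  [[0,0,0.1],0,0.02],
  [[0,0,0.1],0,0.02],
])

```text
t: 21.2
ee_pos: [0.6299, -0.0295, 0.0749]
tool_rot: [[-0.997, 0.072, -0.007], [0.072, 0.997, 0.001], [0.007, 0.0, -1.0]]
ft_force: [-0.5, -0.1, 0.7]
gripper_width: 0.423
grip_force: 40.2
```

Emit:
apply_moves([
  [[0,0,0.025],0,0.02],
  [[0,0,0.045],0,0.02],
  [[0,0,0.05],0,0.02],
  [[0,0,0.05],0,0.02],
])

```text
t: 21.7
ee_pos: [0.6331, -0.0291, 0.0297]
tool_rot: [[-0.997, 0.071, 0.001], [0.071, 0.997, -0.0], [-0.001, -0.0, -1.0]]
ft_force: [-0.5, 0.2, 0.9]
gripper_width: 0.419
grip_force: 40.2
```

Emit:
apply_moves([
  [[0,0,0],0,0.055],
  [[0,0,0],0,0.055],
  [[0,0,0],0,0.055],
  [[0,0,-0.03],0,0.055],
  [[0,0,-0.08],0,0.055],
])

```text
t: 22.32
ee_pos: [0.6313, -0.0282, 0.1077]
tool_rot: [[-0.997, 0.071, -0.004], [0.071, 0.997, 0.001], [0.004, 0.0, -1.0]]
ft_force: [1.4, -0.0, -0.1]
gripper_width: 0.641
grip_force: 0.0
```

Emit:
apply_moves([
  [[0.01,-0.05,-0.05],0,0.06],
  [[0.02,-0.1,-0.05],0,0.07],
  [[0.03,-0.15,-0.05],0,0.08],
  [[0.03,-0.2,-0.05],0,0.08],
  [[0.03,-0.2,-0.05],0,0.08],
])

```text
t: 22.95
ee_pos: [0.5877, -0.2291, 0.1581]
tool_rot: [[-0.997, 0.075, 0.0], [0.075, 0.997, -0.001], [-0.0, -0.001, -1.0]]
ft_force: [0.4, 1.2, -0.3]
gripper_width: 0.935
grip_force: 0.0
```

Run:
```python
from h import *
im,c,s=snap("wrist","w5");print(s["ee_pos"]);parts(im,c)
print("floor");parts(im,c,.03)
im,c,s=snap("scene","scene5");parts(im,c)
```

```text
[ 0.58772709 -0.22905539  0.15812436]
px [263. 115.] c [ 502.1 -263.3] size [47.  28.5] ang 56.1
px [250.   4.] c [ 433.3 -264.2] size [21.1  7.4] ang 85.9
px [119.   6.] c [ 428.3 -348.6] size [30.1  8.5] ang 86.5
floor
px [263. 115.] c [ 502.5 -261.6] size [45.  27.3] ang 56.1
px [250.   4.] c [ 436.6 -262.4] size [20.2  7.1] ang 85.9
px [119.   6.] c [ 431.8 -343.2] size [28.8  8.1] ang 86.5
px [190. 328.] c [ 500.6 -263.9] size [47.8 40.9] ang 47.2
px [150. 306.] c [ 411.8 -261. ] size [28.4 53. ] ang 60.1
```

Emit:
apply_moves([
  [[0.03,-0.02,0.02],0.17,0.08],
  [[0.06,-0.041,0.04],0.34,0.08],
  [[0.083,-0.041,0.065],0.515,0.08],
  [[0.083,-0.041,0.065],0.515,0.08],
  [[0.083,-0.041,0.065],0.515,0.08],
])

```text
t: 23.68
ee_pos: [0.5039, -0.2604, 0.0943]
tool_rot: [[-0.836, 0.549, 0.002], [0.549, 0.836, -0.001], [-0.002, 0.0, -1.0]]
ft_force: [0.6, 0.3, -0.3]
gripper_width: 0.942
grip_force: 0.0
```

Run:
```python
from h import *
im,c,s=snap("wrist","w6");print(s["ee_pos"]);parts(im,c)
```

```text
[ 0.50391104 -0.26037791  0.09434623]
px [309. 255.] c [ 503.4 -265.2] size [46.5 30. ] ang 57.7
px [115. 212.] c [ 414.7 -348.4] size [36.8 36.4] ang 3.9
px [229. 120.] c [ 410.1 -259.9] size [30.6 46.8] ang 62.0
```

View pics/w6.png

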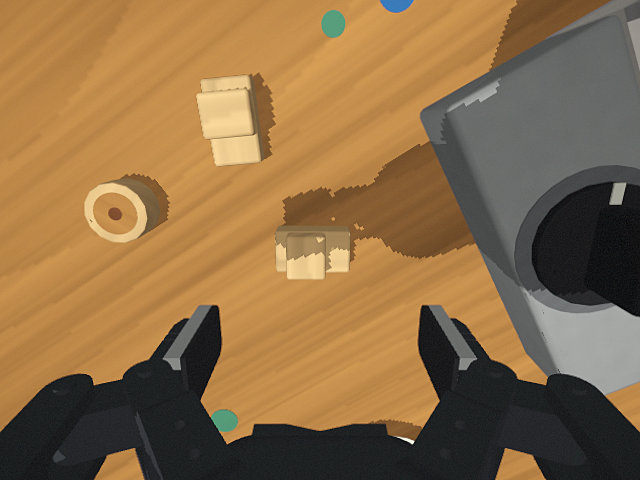

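Run:
```python
from h import *
s=arm.observe();c=cam("wrist",s);R=np.array(s["tool_rot"])
for uv,z in [((313,249),.016),((315,271),.016),((116,211),.02),((236,119),.016)]:
    P=plane(c,[uv],z)[0];print(P,"tool d",R.T@(P-s["ee_pos"]))
```

```text
[ 0.49998656 -0.26232069  0.016     ] tool d [ 0.00267355 -0.00375611  0.07842844]
[ 0.51317172 -0.26954997  0.016     ] tool d [-0.01231488 -0.00254929  0.07846056]
[ 0.41431559 -0.34630778  0.02      ] tool d [ 0.02807913 -0.12100528  0.07436193]
[ 0.41129207 -0.25559942  0.016     ] tool d [ 0.08046581 -0.04688642  0.07825788]
```

Emit:
apply_moves([
  [[0.002,-0.004,0.04],0,0.08],
  [[0.002,-0.004,0.07],0,0.08],
  [[0.002,-0.004,0.086],0,0.08],
  [[0.002,-0.004,0.086],0,0.08],
])

```text
t: 24.22
ee_pos: [0.4991, -0.2628, 0.007]
tool_rot: [[-0.834, 0.552, -0.001], [0.552, 0.834, 0.001], [0.001, 0.0, -1.0]]
ft_force: [-0.0, -0.4, -0.4]
gripper_width: 0.936
grip_force: 0.0
```

Emit:
apply_moves([
  [[0,0,0],0,0.03],
  [[0,0,0],0,0.03],
  [[0,0,0],0,0.03],
  [[0,0,0],0,0.03],
  [[0,0,0],0,0.03],
])

```text
t: 24.85
ee_pos: [0.4994, -0.2635, 0.0088]
tool_rot: [[-0.833, 0.553, 0.002], [0.553, 0.833, -0.001], [-0.002, 0.0, -1.0]]
ft_force: [0.1, 0.9, 5.7]
gripper_width: 0.545
grip_force: 40.6
```

Emit:
apply_moves([
  [[0,0,-0.03],0,0.03],
  [[0,0,-0.08],0,0.03],
  [[0,0,-0.13],-0.15,0.03],
  [[0,0,-0.17],-0.3,0.03],
  [[0,0,-0.17],-0.45,0.03],
])

```text
t: 25.48
ee_pos: [0.5, -0.264, 0.1818]
tool_rot: [[-0.991, 0.13, 0.006], [0.13, 0.991, -0.004], [-0.007, -0.004, -1.0]]
ft_force: [0.2, -0.9, -1.3]
gripper_width: 0.541
grip_force: 41.5
```

Emit:
apply_moves([
  [[0,0,0],-0.06,0.03],
  [[0,0,0],-0.06,0.03],
  [[0,0,0],-0.06,0.03],
])

```text
t: 25.85
ee_pos: [0.4987, -0.2631, 0.1776]
tool_rot: [[-0.997, 0.077, 0.0], [0.077, 0.997, -0.0], [-0.0, -0.0, -1.0]]
ft_force: [-0.7, -0.6, -0.2]
gripper_width: 0.544
grip_force: 41.5
```

Emit:
apply_moves([
  [[-0.02,0.05,0],0,0.03],
  [[-0.04,0.1,0],0,0.03],
  [[-0.055,0.15,0],0,0.03],
  [[-0.07,0.2,0],0,0.03],
  [[-0.0745,0.2435,0],0,0.03],
])

```text
t: 26.48
ee_pos: [0.5921, -0.024, 0.1771]
tool_rot: [[-0.997, 0.076, 0.0], [0.076, 0.997, 0.0], [-0.0, 0.0, -1.0]]
ft_force: [-0.6, -0.6, 0.4]
gripper_width: 0.544
grip_force: 41.5
```

Emit:
apply_moves([
  [[0,0,0],0,0.03],
  [[0,0,0.05],0,0.03],
  [[0,0,0.1],0,0.03],
  [[0,0,0.1],0,0.03],
])

```text
t: 26.98
ee_pos: [0.589, -0.0263, 0.0743]
tool_rot: [[-0.997, 0.077, -0.007], [0.077, 0.997, 0.001], [0.007, 0.001, -1.0]]
ft_force: [-0.1, -0.5, 0.0]
gripper_width: 0.544
grip_force: 41.5
```

Run:
```python
from h import *
im,c,s=snap("side","s6");cv2.imwrite("pics/v6.png",cv2.resize(im[150:350,220:440],None,fx=2.5,fy=2.5));print(s["ee_pos"])
```

```text
[ 0.58903648 -0.02630918  0.07434179]
```

View pics/v6.png

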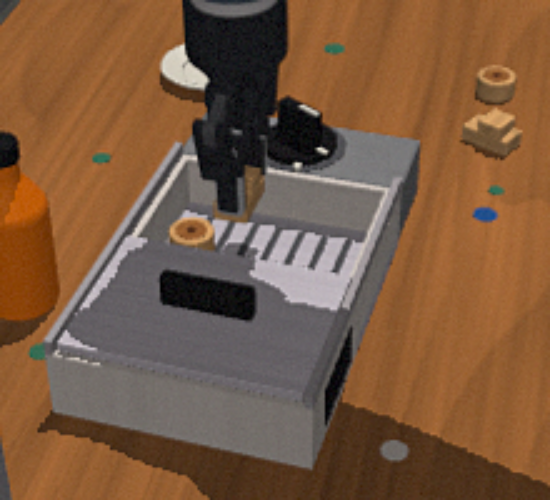

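Emit:
apply_moves([
  [[0,0,0.025],0,0.03],
  [[0,0,0.045],0,0.03],
  [[0,0,0.051],0,0.03],
  [[0,0,0.051],0,0.03],
])

```text
t: 27.52
ee_pos: [0.5923, -0.0263, 0.0278]
tool_rot: [[-0.997, 0.076, 0.002], [0.076, 0.997, -0.0], [-0.002, -0.0, -1.0]]
ft_force: [0.7, -1.0, 0.1]
gripper_width: 0.544
grip_force: 41.5
```

Emit:
apply_moves([
  [[0,0,0],0,0.065],
  [[0,0,0],0,0.065],
  [[0,0,0],0,0.065],
  [[0,0,-0.03],0,0.065],
  [[0,0,-0.08],0,0.065],
])

```text
t: 28.15
ee_pos: [0.5904, -0.0257, 0.1058]
tool_rot: [[-0.997, 0.076, -0.004], [0.076, 0.997, 0.001], [0.004, 0.0, -1.0]]
ft_force: [0.5, -1.3, 0.8]
gripper_width: 0.764
grip_force: 0.0
```

Emit:
apply_moves([
  [[0.02,-0.05,-0.06],0,0.065],
  [[0.04,-0.1,-0.1],0,0.065],
  [[0.06,-0.15,-0.1],0,0.065],
  [[0.08,-0.2,-0.1],0,0.065],
  [[0.1,-0.25,-0.1],0,0.065],
])

```text
t: 28.78
ee_pos: [0.4718, -0.2694, 0.207]
tool_rot: [[-0.997, 0.076, 0.001], [0.076, 0.997, -0.001], [-0.001, -0.001, -1.0]]
ft_force: [0.2, -0.6, -0.4]
gripper_width: 0.761
grip_force: 0.0
```

Emit:
apply_moves([
  [[0.0,-0.06,0],0,0.065],
  [[0,-0.06,0],0,0.065],
  [[0,-0.06,0],0,0.065],
])

```text
t: 29.15
ee_pos: [0.468, -0.3274, 0.2061]
tool_rot: [[-0.997, 0.077, -0.0], [0.077, 0.997, 0.001], [0.0, 0.001, -1.0]]
ft_force: [-0.1, -0.0, 0.0]
gripper_width: 0.759
grip_force: 0.0
```

Run:
```python
from h import *
im,c,s=snap("wrist","w7");print(s["ee_pos"]);parts(im,c)
```

```text
[ 0.46797241 -0.32735629  0.20612131]
px [630. 346.] c [628.3 -26.5] size [70.8 23.3] ang 9.4
px [620. 318.] c [597.8 -37.6] size [11.1 26.7] ang 86.1
px [290. 155.] c [ 414.9 -348.4] size [36.9 36.5] ang 41.4
px [391. 141.] c [ 410.2 -259.3] size [31.7 46.9] ang 61.9
```

View pics/w7.png

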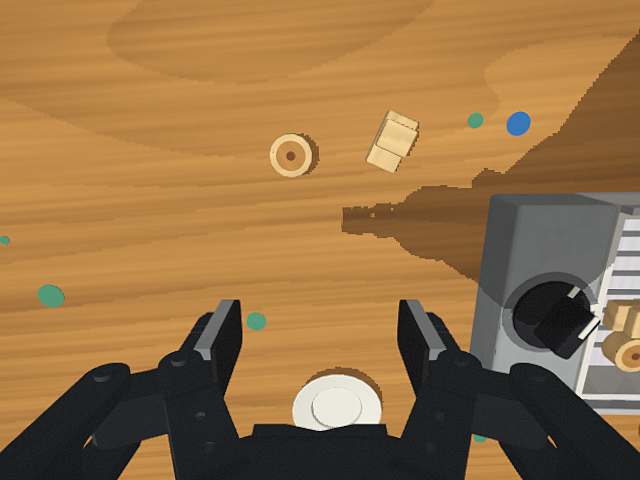

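Emit:
apply_moves([
  [[0.052,-0.0245,0.03],0,0.06],
  [[0.052,-0.0245,0.08],0,0.06],
  [[0.052,-0.0245,0.13],0,0.06],
  [[0.052,-0.0245,0.17],0,0.06],
  [[0.052,-0.0245,0.198],0,0.06],
])

```text
t: 29.82
ee_pos: [0.4147, -0.346, 0.0069]
tool_rot: [[-0.997, 0.074, -0.001], [0.074, 0.997, 0.001], [0.001, 0.001, -1.0]]
ft_force: [0.4, 0.2, -0.0]
gripper_width: 0.704
grip_force: 0.0
```

Emit:
apply_moves([
  [[0,0,0],0,0.06],
  [[0,0,0],0,0.02],
  [[0,0,0],0,0.02],
  [[0,0,0],0,0.02],
  [[0,0,0],0,0.02],
])

```text
t: 30.45
ee_pos: [0.4155, -0.3481, 0.0101]
tool_rot: [[-0.997, 0.075, 0.002], [0.075, 0.997, -0.001], [-0.003, -0.001, -1.0]]
ft_force: [0.5, 3.7, 7.5]
gripper_width: 0.423
grip_force: 40.0
```

Emit:
apply_moves([
  [[0,0,-0.03],0,0.02],
  [[0,0,-0.08],0,0.02],
  [[0,0,-0.13],0,0.02],
  [[0,0,-0.17],0,0.02],
  [[0,0,-0.17],0,0.02],
])

```text
t: 31.08
ee_pos: [0.4156, -0.3491, 0.1826]
tool_rot: [[-0.997, 0.076, 0.005], [0.076, 0.997, -0.006], [-0.005, -0.005, -1.0]]
ft_force: [0.7, -0.2, -1.1]
gripper_width: 0.421
grip_force: 40.0
```

Emit:
apply_moves([
  [[-0.015,0.055,0],0,0.02],
  [[-0.03,0.11,0],0,0.02],
  [[-0.045,0.165,0],0,0.02],
  [[-0.06,0.22,0],0,0.02],
  [[-0.07,0.275,0],0,0.02],
])

```text
t: 31.7
ee_pos: [0.5054, -0.0772, 0.1781]
tool_rot: [[-0.997, 0.076, 0.0], [0.076, 0.997, -0.0], [-0.0, -0.0, -1.0]]
ft_force: [0.8, -0.2, -0.4]
gripper_width: 0.418
grip_force: 40.1
```

Emit:
apply_moves([
  [[0,0.05,0],0,0.02],
  [[0,0.06,0.02],0,0.02],
  [[0,0.06,0.06],0,0.02],
  [[0,0.06,0.1],0,0.02],
  [[0,0.06,0.1],0,0.02],
])

```text
t: 32.33
ee_pos: [0.5076, -0.0187, 0.0761]
tool_rot: [[-0.997, 0.076, -0.005], [0.076, 0.997, 0.001], [0.005, 0.001, -1.0]]
ft_force: [-0.4, -0.2, 1.0]
gripper_width: 0.423
grip_force: 40.1
```

Emit:
apply_moves([
  [[0,0,0.025],0,0.02],
  [[0,0,0.045],0,0.02],
  [[0,0,0.05],0,0.02],
  [[0,0,0.05],0,0.02],
])

```text
t: 32.83
ee_pos: [0.5103, -0.0194, 0.0293]
tool_rot: [[-0.997, 0.076, 0.001], [0.076, 0.997, -0.0], [-0.001, -0.0, -1.0]]
ft_force: [-0.3, -0.2, -0.7]
gripper_width: 0.424
grip_force: 40.1
```

Emit:
apply_moves([
  [[0,0,0],0,0.055],
  [[0,0,0],0,0.055],
  [[0,0,0],0,0.055],
  [[0,0,-0.03],0,0.055],
  [[0,0,-0.08],0,0.055],
])

```text
t: 33.45
ee_pos: [0.5087, -0.019, 0.1081]
tool_rot: [[-0.997, 0.076, -0.003], [0.076, 0.997, 0.001], [0.003, 0.0, -1.0]]
ft_force: [1.5, 0.3, 1.2]
gripper_width: 0.643
grip_force: 0.0
```

Emit:
apply_moves([
  [[0.02,-0.05,-0.06],0,0.08],
  [[0.04,-0.1,-0.06],0,0.08],
  [[0.06,-0.15,-0.06],-0.18,0.08],
  [[0.08,-0.2,-0.06],-0.36,0.08],
  [[0.08,-0.247,-0.03],-0.54,0.08],
])

```text
t: 34.08
ee_pos: [0.4114, -0.2594, 0.1413]
tool_rot: [[-0.907, -0.421, 0.004], [-0.421, 0.907, -0.003], [-0.002, -0.004, -1.0]]
ft_force: [2.2, 0.0, 0.4]
gripper_width: 0.939
grip_force: 0.0
```

Emit:
apply_moves([
  [[0,0,0],-0.18,0.08],
  [[0,0,0],-0.36,0.08],
  [[0,0,0],-0.54,0.08],
  [[0,0,0],-0.62,0.08],
  [[0,0,0],-0.62,0.08],
])

```text
t: 34.7
ee_pos: [0.4116, -0.2573, 0.1395]
tool_rot: [[-0.499, -0.867, -0.0], [-0.867, 0.499, -0.0], [0.0, 0.0, -1.0]]
ft_force: [-0.2, 0.2, -0.1]
gripper_width: 0.932
grip_force: 0.0
```

Run:
```python
from h import *
im,c,s=snap("wrist","w8");print(s["ee_pos"],s["joints"]);parts(im,c)
R=np.array(s["tool_rot"]);print(R)
im,c,s=snap("scene","scene8");parts(im,c)
```

```text
[ 0.4116152  -0.25731655  0.13954986] [-7.31775442e-01  1.96790936e-01 -3.02351659e-01  1.07165949e+00
 -9.93422905e-06 -1.78015053e+00]
px [320. 228.] c [ 410.3 -259.5] size [34.4 46.4] ang 61.5
[[-4.98979874e-01 -8.66613573e-01 -1.09207065e-05]
 [-8.66613573e-01  4.98979874e-01 -3.54454690e-06]
 [ 8.52096519e-06  7.69537488e-06 -1.00000000e+00]]
px [150. 306.] c [ 412.  -261.1] size [28.4 52.5] ang 60.1
px [316. 258.] c [602.3 -20.4] size [66.9 55.5] ang 4.2
```

View pics/w8.png

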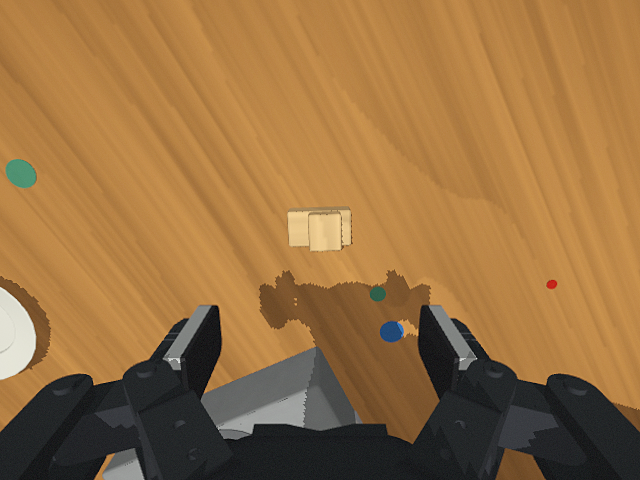

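Emit:
apply_moves([
  [[0.004,0,0.04],-0.02,0.08],
  [[0.004,0,0.08],-0.02,0.08],
  [[0.004,0,0.115],-0.02,0.08],
  [[0.004,0,0.132],-0.02,0.08],
  [[0.004,0,0.132],-0.02,0.08],
])

```text
t: 35.42
ee_pos: [0.4091, -0.2602, 0.0065]
tool_rot: [[-0.482, -0.876, -0.002], [-0.876, 0.482, 0.002], [-0.001, 0.003, -1.0]]
ft_force: [-0.1, 0.7, -0.1]
gripper_width: 0.938
grip_force: 0.0
```

Emit:
apply_moves([
  [[0,0,0],0,0.03],
  [[0,0,0],0,0.03],
  [[0,0,0],0,0.03],
  [[0,0,0],0,0.03],
  [[0,0,0],0,0.03],
])

```text
t: 36.05
ee_pos: [0.4102, -0.2613, 0.0088]
tool_rot: [[-0.481, -0.877, 0.002], [-0.877, 0.481, -0.002], [0.001, -0.002, -1.0]]
ft_force: [-1.1, 0.6, 5.7]
gripper_width: 0.543
grip_force: 40.3
```

Emit:
apply_moves([
  [[0,0,-0.03],0,0.03],
  [[0,0,-0.08],0.17,0.03],
  [[0,0,-0.13],0.34,0.03],
  [[0,0,-0.17],0.51,0.03],
  [[0,0,-0.17],0.68,0.03],
])

```text
t: 36.67
ee_pos: [0.4109, -0.2618, 0.1815]
tool_rot: [[-0.927, -0.374, 0.005], [-0.374, 0.927, -0.005], [-0.003, -0.007, -1.0]]
ft_force: [0.1, -0.8, -1.1]
gripper_width: 0.544
grip_force: 41.6
```

Emit:
apply_moves([
  [[0,0,0],0.17,0.03],
  [[0,0,0],0.34,0.03],
  [[0,0,0],0.5,0.03],
  [[0,0,0],0.5,0.03],
  [[0,0,0],0.5,0.03],
])

```text
t: 37.3
ee_pos: [0.4097, -0.2608, 0.1778]
tool_rot: [[-0.994, 0.107, 0.0], [0.107, 0.994, -0.0], [-0.0, -0.0, -1.0]]
ft_force: [-0.1, 0.5, -0.9]
gripper_width: 0.54
grip_force: 41.6
```

Emit:
apply_moves([
  [[-0.025,0.05,0],-0.035,0.03],
  [[-0.05,0.1,0],-0.035,0.03],
  [[-0.075,0.15,0],-0.035,0.03],
  [[-0.1,0.2,0],-0.035,0.03],
  [[-0.1155,0.2515,0],-0.035,0.03],
])

```text
t: 37.92
ee_pos: [0.5534, -0.022, 0.1775]
tool_rot: [[-0.997, 0.073, 0.0], [0.073, 0.997, -0.0], [-0.0, -0.0, -1.0]]
ft_force: [-0.2, -1.2, -0.3]
gripper_width: 0.542
grip_force: 41.6
```

Emit:
apply_moves([
  [[0,0,0],0,0.03],
  [[0,0,0.05],0,0.03],
  [[0,0,0.1],0,0.03],
  [[0,0,0.1],0,0.03],
])

```text
t: 38.42
ee_pos: [0.5498, -0.0239, 0.0749]
tool_rot: [[-0.997, 0.075, -0.007], [0.075, 0.997, 0.001], [0.007, 0.001, -1.0]]
ft_force: [-0.9, -0.6, 0.3]
gripper_width: 0.543
grip_force: 41.6
```

Emit:
apply_moves([
  [[0,0,0.025],0,0.03],
  [[0,0,0.045],0,0.03],
  [[0,0,0.05],0,0.03],
  [[0,0,0.05],0,0.03],
])

```text
t: 38.92
ee_pos: [0.553, -0.0241, 0.0289]
tool_rot: [[-0.997, 0.076, 0.001], [0.076, 0.997, -0.0], [-0.002, -0.0, -1.0]]
ft_force: [-0.5, 0.4, -0.6]
gripper_width: 0.542
grip_force: 41.6
```

Emit:
apply_moves([
  [[0,0,0],0,0.065],
  [[0,0,0],0,0.065],
  [[0,0,0],0,0.065],
  [[0,0,-0.03],0,0.065],
  [[0,0,-0.08],0,0.065],
])

```text
t: 39.55
ee_pos: [0.5513, -0.0234, 0.1071]
tool_rot: [[-0.997, 0.076, -0.004], [0.076, 0.997, 0.001], [0.004, 0.0, -1.0]]
ft_force: [0.3, 0.6, 0.2]
gripper_width: 0.757
grip_force: 0.0
```

Emit:
apply_moves([
  [[-0.04,-0.02,-0.05],0,0.065],
  [[-0.08,-0.04,-0.1],0,0.065],
  [[-0.11,-0.06,-0.15],0,0.065],
  [[-0.11,-0.06,-0.17],0,0.065],
  [[-0.11,-0.06,-0.17],0,0.065],
])

```text
t: 40.17
ee_pos: [0.6584, -0.0924, 0.2792]
tool_rot: [[-0.997, 0.076, 0.003], [0.076, 0.997, -0.001], [-0.003, -0.001, -1.0]]
ft_force: [-0.6, 0.6, 0.2]
gripper_width: 0.764
grip_force: 0.0
```

Run:
```python
from h import *
im,c,s=snap("wrist","w9");print(s["ee_pos"],s["joints"]);parts(im,c,.03)
snap("scene","scene9")
```

```text
[ 0.65838457 -0.09239631  0.27919927] [-2.65511015e-01  4.60152899e-01  4.47365601e-01  1.55473589e+00
  1.05027268e-05 -1.89088785e-01]
px [378. 147.] c [615.3 -28. ] size [46.6 69.5] ang 85.5
px [380.  89.] c [553.5 -24.9] size [48.3 28. ] ang 85.4
px [385.  37.] c [509.5 -18.2] size [36.7 36.4] ang 85.4
```

View pics/w9.png

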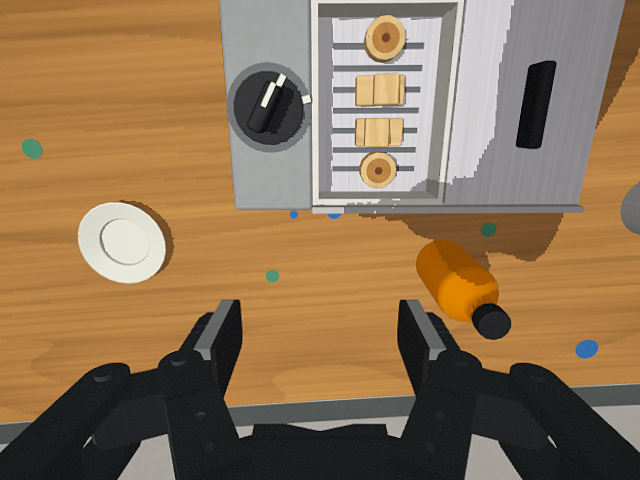

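Run:
```python
from h import *
s=arm.observe();c=cam("wrist",s)
im=cv2.imread("pics/w9.png");hsv=cv2.cvtColor(im,cv2.COLOR_BGR2HSV)
sub=np.zeros(im.shape[:2],np.uint8);sub[55:160,222:312]=1
d=cv2.inRange(hsv,(0,0,0),(180,255,70))*sub
n,l,st,ce=cv2.connectedComponentsWithStats(d);print("dark",st[1:],ce[1:])
w=cv2.inRange(hsv,(0,0,190),(180,40,255))*sub
n,l,st,ce=cv2.connectedComponentsWithStats(w);print("white",st[1:],ce[1:])
for i in range(1,n):
    if st[i][4]>15:
        for z in (.058,.063,.096):
            P=plane(c,np.argwhere(l==i)[:,::-1],z)[:,:2];m=P.mean(0);u=np.linalg.svd(P-m)[2][0];print(i,z,m,u,np.ptp((P-m)@u))
cv2.imwrite("pics/v9.png",cv2.resize(im[50:165,215:320],None,fx=5,fy=5,interpolation=cv2.INTER_CUBIC))
```

```text
dark [[ 234   72   70   73 3746]
 [ 310   95    1    2    2]
 [ 311   99    1    2    2]] [[267.97010144 108.90870262]
 [310.          95.5       ]
 [311.          99.5       ]]
white [[277  74   9  12  66]
 [261  82  14  25 132]
 [302  95   9   9  56]] [[280.66666667  79.71212121]
 [267.86363636  94.21969697]
 [305.98214286  98.67857143]]
1 0.058 [ 0.53921728 -0.11697791] [ 0.82230284 -0.56905013] 0.009777111943138895
1 0.063 [ 0.53978521 -0.11654093] [ 0.82230284 -0.56905013] 0.00964144516560781
1 0.096 [ 0.54353354 -0.11365692] [ 0.82230284 -0.56905013] 0.008746044433902542
2 0.058 [ 0.55037914 -0.12992662] [ 0.84651748 -0.53236092] 0.022214779396055147
2 0.063 [ 0.55079219 -0.12930997] [ 0.84651748 -0.53236092] 0.021906528089150366
2 0.096 [ 0.5535183 -0.1252401] [ 0.84651748 -0.53236092] 0.01987206946357855
3 0.058 [ 0.55668427 -0.09565867] [ 0.36099484 -0.93256781] 0.007566465321365712
3 0.063 [ 0.55700983 -0.09551752] [ 0.36099484 -0.93256781] 0.007461473379632628
3 0.096 [ 0.55915851 -0.09458596] [ 0.36099484 -0.93256781] 0.006768526564195186
```

View pics/v9.png

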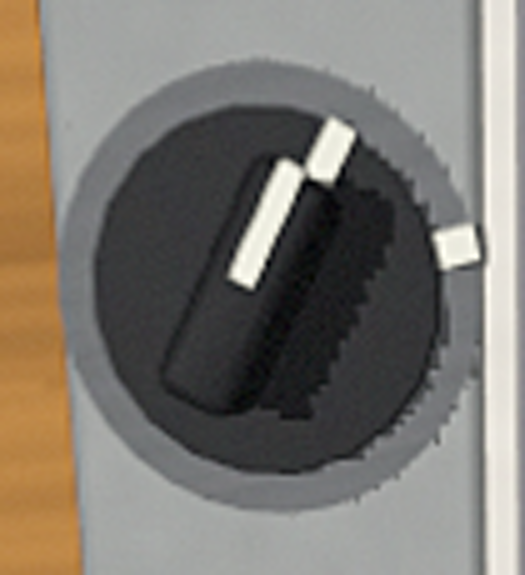

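Emit:
apply_moves([
  [[0.03,0.05,0],0,0.05],
  [[0.06,0.1,0],0,0.05],
  [[0.09,0.15,0],0,0.05],
  [[0.091,0.19,0],0,0.05],
  [[0.091,0.19,0],0,0.05],
])

```text
t: 40.9
ee_pos: [0.5797, 0.1073, 0.2766]
tool_rot: [[-0.997, 0.072, -0.002], [0.072, 0.997, 0.0], [0.002, 0.0, -1.0]]
ft_force: [0.2, -0.9, -0.2]
gripper_width: 0.588
grip_force: 0.0
```

Emit:
apply_moves([
  [[0,0,0.06],0,0.05],
  [[0,0,0.12],0,0.05],
  [[0,0,0.15],0,0.05],
  [[0,0,0.15],0,0.05],
])

```text
t: 41.4
ee_pos: [0.5791, 0.1039, 0.1247]
tool_rot: [[-0.997, 0.076, -0.006], [0.076, 0.997, -0.0], [0.006, -0.001, -1.0]]
ft_force: [-0.1, -0.5, 0.6]
gripper_width: 0.588
grip_force: 0.0
```

Emit:
apply_moves([
  [[0,0,0.03],0,0.05],
  [[0,0,0.047],0,0.05],
  [[0,0,0.047],0,0.05],
])

```text
t: 41.78
ee_pos: [0.581, 0.1042, 0.0808]
tool_rot: [[-0.997, 0.076, -0.001], [0.076, 0.997, -0.0], [0.001, -0.0, -1.0]]
ft_force: [0.6, 0.2, 0.5]
gripper_width: 0.587
grip_force: 0.0
```

Emit:
apply_moves([
  [[0,0,0],0,0.0],
  [[0,0,0],0,0.0],
  [[0,0,0],0,0.0],
  [[0,0,0],0,0.0],
  [[0,0,0],0,0.0],
], force=30)

```text
t: 42.4
ee_pos: [0.5817, 0.1024, 0.082]
tool_rot: [[-0.997, 0.077, 0.002], [0.077, 0.997, -0.004], [-0.002, -0.004, -1.0]]
ft_force: [-1.6, -10.9, 6.8]
gripper_width: 0.125
grip_force: 32.5
```

Emit:
apply_moves([
  [[0,-0.01,0],0,0.0],
  [[0,-0.025,0],0,0.0],
  [[0,-0.04,0],0,0.0],
  [[0,-0.06,0],0,0.0],
  [[0,-0.08,0],0,0.0],
])

```text
t: 43.02
ee_pos: [0.5758, 0.0246, 0.082]
tool_rot: [[-0.997, 0.075, 0.003], [0.075, 0.997, 0.001], [-0.003, 0.001, -1.0]]
ft_force: [0.1, 1.9, 5.6]
gripper_width: 0.127
grip_force: 32.4
```

Run:
```python
from h import *
# w9 pose
s=dict(ee_pos=np.array([.65838457,-.09239631,.27919927]),tool_rot=np.array([[-.997,.076,.003],[.076,.997,-.001],[-.003,-.001,-1.]]))
c=cam("wrist",s)
C=plane(c,[(268.6,107.4)],.063)[0];M=plane(c,[(302.5,99.5)],.059)[0];T=plane(c,[(283,74.5)],.063)[0];L=plane(c,[(280.7,79.7)],.063)[0]
E=plane(c,[(234,107.4),(303.4,107.4),(268.6,70.6),(268.6,144.4)],.063);print("edges",E,E.mean(0))
b=plane(c,[(268,94)],.096)[0]
for n,p in(("C",C),("M",M),("T",T),("L",L),("bar",b)):
    d=p-C;print(n,p[:2],np.linalg.norm(d[:2]),"cw from -x deg",np.degrees(np.arctan2(d[1],-d[0])))
# bar long axis ends on top plane z=.096
e=plane(c,[(215+285/5,50+160/5),(215+195/5,50+410/5-4)],.096);print("bar",e)
```

```text
edges [[ 0.56155211 -0.16264609  0.063     ]
 [ 0.56623374 -0.09954901  0.063     ]
 [ 0.53360248 -0.12752852  0.063     ]
 [ 0.59623556 -0.1351329   0.063     ]] [ 0.56440597 -0.13121413  0.063     ]
C [ 0.56385963 -0.13121325] 0.0 cw from -x deg 180.0
M [ 0.55926017 -0.0999129 ] 0.03163647822806344 cw from -x deg 81.64045754458989
T [ 0.53766644 -0.11515619] 0.03072315326586834 cw from -x deg 31.50931723395242
L [ 0.54170901 -0.11765978] 0.025968183746907906 cw from -x deg 31.461530914012865
bar [ 0.55520403 -0.12628401] 0.009960762367191815 cw from -x deg 29.66093671370164
bar [[ 0.54650412 -0.12195602  0.096     ]
 [ 0.58066305 -0.14124178  0.096     ]]
```

Emit:
apply_moves([
  [[0,-0.02,0],0,0.0],
  [[0,-0.035,0],0,0.0],
  [[0,-0.046,0],0,0.0],
  [[0,-0.053,0],0,0.0],
  [[0,-0.053,0],0,0.0],
])

```text
t: 43.65
ee_pos: [0.5719, -0.0274, 0.082]
tool_rot: [[-0.997, 0.076, 0.003], [0.076, 0.997, 0.002], [-0.003, 0.002, -1.0]]
ft_force: [-0.1, 6.7, 6.1]
gripper_width: 0.128
grip_force: 32.7
```

Emit:
apply_moves([
  [[0,0,0],0,0.035],
  [[0,0,0],0,0.035],
  [[0,0,0],0,0.035],
  [[0,0,-0.03],0,0.035],
  [[0,0,-0.08],0,0.04],
])

```text
t: 44.28
ee_pos: [0.57, -0.028, 0.1598]
tool_rot: [[-0.997, 0.076, -0.004], [0.076, 0.997, 0.001], [0.004, 0.0, -1.0]]
ft_force: [1.3, 0.2, -0.4]
gripper_width: 0.472
grip_force: 0.0
```

Emit:
apply_moves([
  [[0,-0.05,-0.02],0.16,0.05],
  [[0,-0.103,-0.02],0.32,0.05],
  [[0,-0.103,-0.02],0.464,0.05],
  [[0,-0.103,-0.02],0.464,0.05],
  [[0,-0.103,-0.02],0.464,0.05],
])

```text
t: 44.9
ee_pos: [0.5632, -0.1303, 0.1804]
tool_rot: [[-0.86, 0.511, -0.0], [0.511, 0.86, 0.0], [0.0, -0.0, -1.0]]
ft_force: [0.1, -0.3, -0.0]
gripper_width: 0.587
grip_force: 0.0
```

Run:
```python
from h import *
s=arm.observe();print(s["ee_pos"],s["tool_rot"][:,1],s["joints"])
A,c,_=snap("scene","scene10");B,d,_=snap("side","side10")
O=np.array([.5725,-.0245]);y=np.array([.07,.9975]);x=np.array([.9975,-.07])
P=[np.r_[O+e*x,.09] for e in(-.035,.035)];print(proj(c,P),proj(d,P))
cv2.imwrite("pics/v10.png",np.hstack([cv2.resize(A[150:330,200:400],(400,360)),cv2.resize(B[150:330,220:420],(400,360))]))
```

```text
[ 0.56319113 -0.13033924  0.18038024] [ 5.10912312e-01  8.59632834e-01 -1.06584426e-05] [-3.72570181e-01  3.24931612e-01 -1.40481573e-02  1.23209111e+00
  3.45412459e-05  1.63675552e-01]
[[283.58948352 218.1212874 ]
 [315.2633952  231.28302377]] [[341.66772339 224.63711866]
 [307.16614136 218.9783691 ]]
```

View pics/v10.png

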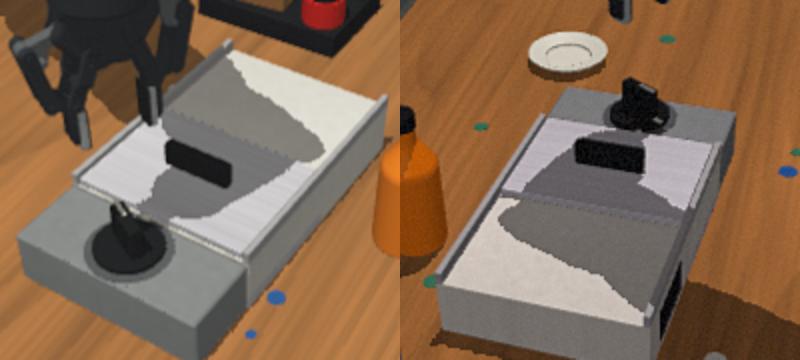

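Emit:
apply_moves([
  [[0,0,0.05],0,0.05],
  [[0,0,0.09],0,0.05],
  [[0,0,0.106],0,0.05],
  [[0,0,0.106],0,0.05],
])

```text
t: 45.5
ee_pos: [0.5631, -0.1304, 0.0742]
tool_rot: [[-0.858, 0.513, -0.001], [0.513, 0.858, 0.0], [0.001, -0.0, -1.0]]
ft_force: [-0.2, -0.4, 0.6]
gripper_width: 0.588
grip_force: 0.0
```

Emit:
apply_moves([
  [[0,0,0],0,0.0],
  [[0,0,0],0,0.0],
  [[0,0,0],0,0.0],
  [[0,0,0],0,0.0],
  [[0,0,0],0,0.0],
], force=20)

```text
t: 46.12
ee_pos: [0.5637, -0.132, 0.0761]
tool_rot: [[-0.857, 0.515, 0.002], [0.515, 0.857, -0.003], [-0.003, -0.001, -1.0]]
ft_force: [-3.7, -4.4, 4.8]
gripper_width: 0.16
grip_force: 23.5
```

Emit:
apply_moves([
  [[0,0,0],0.1,0.0],
  [[0,0,0],0.2,0.0],
  [[0,0,0],0.3,0.0],
  [[0,0,0],0.4,0.0],
  [[0,0,0],0.45,0.0],
])

```text
t: 46.75
ee_pos: [0.5642, -0.1315, 0.0761]
tool_rot: [[-0.547, 0.837, 0.003], [0.837, 0.547, -0.002], [-0.003, 0.002, -1.0]]
ft_force: [0.7, -1.7, 3.8]
gripper_width: 0.158
grip_force: 23.3
```

Emit:
apply_moves([
  [[0,0,0],0.1,0.0],
  [[0,0,0],0.2,0.0],
  [[0,0,0],0.3,0.0],
  [[0,0,0],0.433,0.0],
  [[0,0,0],0.433,0.0],
])

```text
t: 47.38
ee_pos: [0.5649, -0.1313, 0.0761]
tool_rot: [[-0.148, 0.989, 0.004], [0.989, 0.148, -0.001], [-0.002, 0.004, -1.0]]
ft_force: [4.3, -0.3, 6.3]
gripper_width: 0.161
grip_force: 23.7
```

Emit:
apply_moves([
  [[0,0,0],0,0.0],
  [[0,0,0],0,0.04],
  [[0,0,0],0,0.04],
  [[0,0,0],0,0.05],
  [[0,0,0],0,0.05],
])

```text
t: 48.0
ee_pos: [0.563, -0.1307, 0.0743]
tool_rot: [[-0.148, 0.989, -0.001], [0.989, 0.148, 0.0], [0.0, -0.001, -1.0]]
ft_force: [-0.4, 0.3, 0.1]
gripper_width: 0.585
grip_force: 0.0
```

Emit:
apply_moves([
  [[0,0,-0.04],0,0.05],
  [[0,0,-0.1],0,0.05],
  [[-0.05,0,-0.15],0,0.05],
  [[-0.1,0,-0.17],0,0.05],
  [[-0.1,0,-0.17],0,0.05],
])

```text
t: 48.62
ee_pos: [0.5786, -0.2334, 0.2459]
tool_rot: [[-0.144, 0.99, 0.003], [0.99, 0.144, -0.002], [-0.002, 0.002, -1.0]]
ft_force: [-0.4, 0.3, -0.1]
gripper_width: 0.585
grip_force: 0.0
```

Run:
```python
from h import *
im,c,s=snap("wrist","w11");print(s["ee_pos"])
u,v=proj(c,[[.564,-.131,.063]])[0].round().astype(int);print(u,v)
u0,v0=max(u-50,0),max(v-50,0);print(u0,v0)
cv2.imwrite("pics/v11.png",cv2.resize(im[v0:v0+100,u0:u0+100],None,fx=5,fy=5,interpolation=cv2.INTER_CUBIC))
hsv=cv2.cvtColor(im,cv2.COLOR_BGR2HSV);sub=np.zeros(im.shape[:2],np.uint8);sub[v0:v0+100,u0:u0+100]=1
n,l,st,ce=cv2.connectedComponentsWithStats(cv2.inRange(hsv,(0,0,190),(180,40,255))*sub)
for i in range(1,n):
    if st[i][4]>15:
        p=plane(c,[ce[i]],.062)[0][:2];d=p-[.564,-.131];print(st[i],ce[i],p,np.linalg.norm(d),np.degrees(np.arctan2(d[1],-d[0])))
```

```text
[ 0.57863112 -0.23336365  0.24585224]
319 91
269 41
[318  61   4  16  52] [319.23076923  68.57692308] [ 0.56142553 -0.11473958] 0.016462964045527648 81.0031724940629
```

View pics/v11.png

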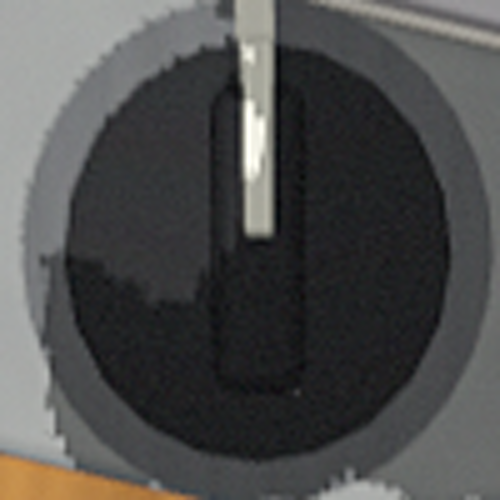

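Emit:
apply_moves([
  [[0,0,-0.03],0,0.05],
  [[0,0,-0.03],0,0.05],
  [[0,0,-0.03],0,0.05],
])

```text
t: 49.05
ee_pos: [0.5777, -0.2288, 0.2735]
tool_rot: [[-0.148, 0.989, -0.001], [0.989, 0.148, 0.001], [0.001, -0.001, -1.0]]
ft_force: [0.2, 0.5, -0.4]
gripper_width: 0.583
grip_force: 0.0
```

```bash
python3 -c "
from bench import ticket
print(ticket.close_job())"
```

```text
the job is handed in; nothing more can be done
None
```

The job is handed in at about 49 s, but `close_job` returned no verdict: by the camera views, the jar and offcut are in the tray, all four toy parts are in the compartment, the cover is shut, and the knob's white line is within about 1 mm of the mark.

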